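# Tip the spice canister on its sprung pouring stand

### The job

With the closed fingertips press down on the round wooden handle of the pouring stand's sprung lever and tip the steel canister slowly forward by 17 degrees (0.3 rad), keep it steady there for 4 seconds, then ease it back onto its rest and let go. From the moment the canister leaves its rest until it is back on it, follow the curved top of the handle with a push that never drops below 1 newton or goes above 15; the canister must never run away past 26 degrees or slam, and the bowl, jars and other kitchen things and the fan switch stay as they are.

Things in the scene. Friction and masses are not known exactly. Their poses are not given: they have to be found in the camera images.
- canister (a joint): Tip angle a (rad) of the steel canister about the stand's hinge: 0 on its rest (start), growing as it tips to the stand's -y, over the bowl. Upright cylinder 110 mm wide, 200 mm tall, black lid, short spout. Hard stops at 0 and 0.7. Hinge has an oil damper, 0.6 N m s/rad, and 0.01 N m friction; moment of inertia about 0.034 kg m2.
- com (a point): Centre of mass of the canister with its seat: at a = 0 it lies 70 mm behind the hinge axis (stand +y) and 97 mm above it. Mass 1.8 kg nominal (true value within 15 percent), so the weight pulls it back with 1.8*9.81*(0.070*cos(a)-0.097*sin(a)) N m, ever less as it tips; beyond about a = 0.62 it falls forward.
- lever: Press lever on the same hinge, origin on the axis. Only a soft torsion spring joins it to the canister: torque on the canister = 1.2*(d+0.30) N m, d = its turn down relative to the canister (0 on its upper stop, at most 1.05 rad). The spring is softer than the weight's pull falls off: with the handle held still a tipping canister runs away (time constant 0.6 to 1.1 s). Mass 0.06 kg, in the handle.
- handle (a point): Centre of the wooden handle at the lever's end: a horizontal cylinder 60 mm diameter, 80 mm long, parallel to the hinge, at the robot's end of the stand. At the start 167 mm above the table. Press and follow its curved top, 30 mm above this point, with the closed fingertips.
- pivot (a point): Point on the hinge axis level with the middle of the handle, 100 mm above the table, fixed; at x = -80, y = 0 mm in the stand's frame. The handle's centre moves about it on an arc of radius 140 mm towards stand -y; the arm's slope above level is 0.5 - a - d rad (0.5 at the start).
- stand: Fixed dark steel pouring stand, base plate 270 x 220 x 12 mm with two posts; origin on the table under the hinge. Local x along the hinge (lever at the -x end, nearest the robot at yaw 0; canister axis at x = +50 mm, y = +70 mm), local -y is the pouring side.
- bowl: Small steel bowl, 110 mm wide, 45 mm high, on the table below the spout; origin under its centre. Leave alone.
- jar_a: Squat glass jar with steel lid, 84 mm diameter, 84 mm high; origin under its centre. Leave alone.
- jar_b: A second jar just like jar_a. Leave alone.
- rolling_pin: Wooden rolling pin, 390 mm long, 48 mm thick, lying along its x; origin under its middle. Leave alone.
- strainer: Small aluminium tea strainer, cup 74 mm wide, 32 mm high, flat handle along +x; origin under the cup. Leave alone.
- dispenser: Stainless spice dispenser, 76 mm diameter, 152 mm high with push button on top; origin under its centre. Leave alone.
- fan_switch (a joint): Black toggle switch of the exhaust fan on its block, beyond the strainer, right of the stand: 0 off (as at the start) to 0.8 rad on. Leave alone.
Mind the look-alikes: they are no part of the job. Of the things shaped like the part that bears fan_switch, the black one is meant.

How it is judged (in metres and radians):
On the way, in this order (a step that is already met when the one before it is completed fails the run):
1. the canister is tipped by 0.3 rad (within 0.07) and kept steady there for 4 s, the fingers pressing the handle with 1 to 15 N (value of joint canister between 0.23 and 0.37 rad and contact force between the fingers and lever between 1 and 15 N), for 4 s.
2. the canister is eased back onto its rest (value of joint canister below 0.02 rad), for 0.2 s.
At the end, for the whole second after the job is handed in: the canister sits on its rest (below 0.02 rad) and is still, the lever is let go and back up (handle centre above 150 mm), the six loose kitchen things within 30 mm of where they were and the fan switch still off (value of joint canister below 0.02 rad and velocity of joint canister below 0.05 rad/s and height (world z) of handle above 0.15 m and contact force between the arm and lever below 0.1 N and distance of each of bowl, jar_a, jar_b, rolling_pin, strainer, dispenser from where it was at the start of the episode below 0.03 m and value of joint fan_switch below 0.2 rad); the robot touches nothing.
It fails at once if the push on the handle drops below 1 N while the canister is off its rest (tipped more than 0.06 rad) (value of joint canister above 0.06 rad and contact force between the fingers and lever below 1 N).
It fails at once if the fingers load the lever with more than 15 N (contact force between the fingers and lever above 15 N).
It fails at once if the canister runs away past 0.45 rad (value of joint canister above 0.45 rad).
It fails at once if the canister swings or slams at more than 0.5 rad/s (velocity of joint canister above 0.5 rad/s or velocity of joint canister below -0.5 rad/s).
It fails at once if a bystander is moved by more than 30 mm or the fan is switched on (distance of any of bowl, jar_a, jar_b, rolling_pin, strainer, dispenser from where it was at the start of the episode above 0.03 m or value of joint fan_switch above 0.2 rad).
It also fails if it takes over 70 s, if anything falls off the work surface, if the arm or the gripper's body presses on something with over 40 N, if the wrist force passes 120 N, or if a joint passes its speed limit or range.

### The arm

A 6-joint arm with a two-finger parallel gripper is mounted at the origin on the work surface. World frame = base frame: x ahead of the robot, y to its left, z up, the work surface at z = 0. Lengths are in mm, angles in rad, forces in N, time in s.
With the tool pointing down it reaches from about 350 to 875 mm from the base axis. Payload 4.2 kg.
Tool frame: the origin (TCP) lies on the mounting face of the last link; the fingertips stand 173 mm ahead of it and the grasp point (between the pads) lies 155 mm ahead of it; z points along the fingers, y is the line along which they close (so a half turn about z gives the same grasp; the last joint's range is limited). The gripper opens to 85 mm and grips with 20 to 120 N. Pads are 22 mm wide; open, the fingers measure 114 mm over their backs; the gripper's body (76 mm by 85 mm) begins 54 mm behind the grasp point. The pads swing forward as they close: fully open they stand 13 mm farther back than shut.
Start: joints at [1.432, 0.385, 0.008, 0, -1.194, -0.259], TCP at [242.086, 576.189, 404.712] pointing down, gripper open.
Joint ranges: [-3.14, 3.14], [-1.21, 2.06], [-1.07, 1.41], [-3.16, 2.05], [-2.99, -0.16], [-3.1, 3.1]. Speed limits (rad/s): [2.79, 2.79, 3.14, 3.14, 3.14, 3.14].

### API

Orientations are given as a unit quaternion [x, y, z, w].
In Python, from bench import arm gives the robot as it stands. The module is installed in compiled form; this text tells all that it offers.
- The arm moves only by the tool move_arm, never from a script. Its arguments are lists of equal length, an entry for each row: "fingers": the finger opening in mm, from 0 to 85.4; "travel": the shift along the tool's x, y, z in mm, a list of three; "dr": the turn, a rotation vector about the tool's x, y, z in rad, a list of three. A call has 1 to 10 rows; each row is the pose to reach, as a shift and turn from the pose commanded when the call began, along the tool's axes at that moment; what a row does not reach only later rows make up. A row lasts 1/10 s, in which the tool goes at most 50 mm and 8.59 degrees, less where a joint would pass 70% of its speed; a pose out of reach is approached as far as the arm can. A call with a gripper value outside its range is refused whole. The fingers move at their own pace and stop on an object; the grip force is fixed at half the most. Time passes only in rows, so rows that repeat a pose let the fingers close. It gives the time, the measured TCP pose, the force, the opening and the grip force at its end, in the units of the state.
- arm.read_state(): the state, without advancing time (a new reading comes with each control period).
- arm.get_image(name): name is "scene" or "top"; returns the picture (420x560x3 uint8, red, green, blue); there is no depth.
- arm.camera_model(name): a dict with "intrinsics" (3x3 intrinsics, pixels), "k1" (the pictures are not rectified: a ray, as slopes to the right and down, at radius r is drawn at 1 + k1 r^2 times it, then the intrinsics apply), "pose" (4x4, takes a point from camera to world coordinates). Camera axes: x right, y up, looking along -z (the intrinsics and any distortion apply to the point x, -y, -z); pixel columns grow to the right and rows downward; lengths in mm; the calibration is good to about 2 mm. A picture is of the moment at which its call begins. camera_model takes no time and is no camera call.
- arm.job_done(): hands the job in; it is judged then, once.
The state is a dict: "clock": time; "joints": joint angles; "joint_vel": joint speeds; "joint_efforts": joint torques, N m; "position": TCP position; "ee_rot": TCP orientation; "contact_force": force on the tool from outside, world axes, zero at the start; "wrist_torque": the same for the moment, N m; "gripper_width": finger opening in mm; "grasp_force": force on a finger pad.
Only numpy, scipy, OpenCV 4.12 (cv2) and the standard library are available. Lean on these libraries where they do the work, as an engineer would, in place of code of your own. Each camera call takes 0.05 s, during which the arm holds its last target. There are 200 camera calls.

## Working session

There is one attempt and no reset: what is moved stays moved. The work goes in short steps, Python scripts to look and compute and a tool call to move; the robot and the scene stay as the last step left them, time stands still between calls to the robot, and variables do not carry over. Pictures are saved under pics/ and viewed, at most 10 in all, crops included, and the job is handed in when it is done.

Besides the shell and the picture viewer there is one more tool, called after "Emit:" by a JSON object that holds its "op" and its "data". move_arm: Moves the arm, as the interface text tells. Its arguments: {"type":"object","properties":{"fingers":{"type":"array","items":{"type":"number"}},"travel":{"type":"array","items":{"type":"array","items":{"type":"number"}}},"dr":{"type":"array","items":{"type":"array","items":{"type":"number"}}}},"required":["fingers","travel","dr"]}

```bash
mkdir -p pics
python3 - <<'E'
from bench import arm
import cv2
for n in("scene","top"):
    cv2.imwrite(f"pics/{n}0.png",arm.get_image(n)[:,:,::-1])
    m=arm.camera_model(n);print(n,m)
print(arm.read_state())
E
```

```text
scene {'intrinsics': array([[443.41448949,   0.        , 283.94953353],
       [  0.        , 443.41448949, 206.72059513],
       [  0.        ,   0.        ,   1.        ]]), 'k1': -0.062365273258536524, 'pose': array([[ 8.66962210e-01, -3.27368887e-01,  3.75774051e-01,
         1.04636438e+03],
       [ 4.98211091e-01,  5.88569249e-01, -6.36688265e-01,
        -7.88249842e+02],
       [-1.27371222e-02,  7.39199466e-01,  6.73366108e-01,
         9.73142402e+02],
       [ 0.00000000e+00,  0.00000000e+00,  0.00000000e+00,
         1.00000000e+00]])}
top {'intrinsics': array([[404.26458279,   0.        , 286.81737148],
       [  0.        , 404.26458279, 202.32556479],
       [  0.        ,   0.        ,   1.        ]]), 'k1': 0.007893701705184547, 'pose': array([[ 2.34874282e-02,  9.82368351e-01, -1.85474429e-01,
         3.88866354e+02],
       [-9.99669979e-01,  2.50094281e-02,  5.87031750e-03,
        -1.18287620e+01],
       [ 1.04054235e-02,  1.85275340e-01,  9.82631556e-01,
         1.19127136e+03],
       [ 0.00000000e+00,  0.00000000e+00,  0.00000000e+00,
         1.00000000e+00]])}
{'clock': 0.1, 'joints': array([ 1.43162450e+00,  3.85470257e-01,  6.80103593e-03, -4.02421958e-04,
       -1.19400746e+00, -2.58590242e-01]), 'joint_vel': array([ 0.00052474, -0.00194621,  0.000558  ,  0.00188444, -0.00045178,
       -0.0010429 ]), 'joint_efforts': array([-6.03781828e-04, -3.93317771e+01,  1.88929671e+01,  4.19800848e+00,
       -2.59684544e-03,  4.63764323e-06]), 'position': array([242.00595524, 576.05863211, 403.75625198]), 'ee_rot': array([ 9.80273154e-01, -1.97645200e-01, -1.30589479e-04,  9.49660101e-04]), 'contact_force': array([-0.46353499, -0.26603803, -0.44939359]), 'wrist_torque': array([ 0.02144963, -0.0508782 ,  0.00195857]), 'grasp_force': 0.0, 'gripper_width': 85.14180159153352}
```

View pics/scene0.png

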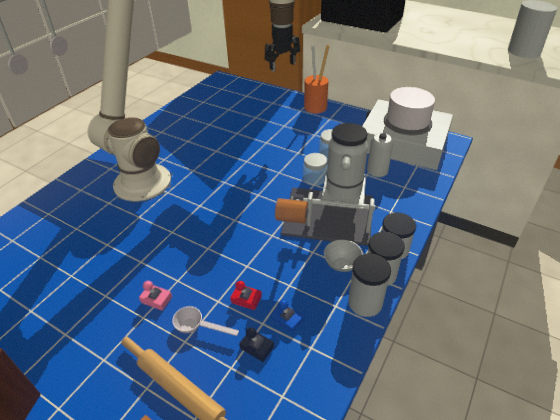

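View pics/top0.png

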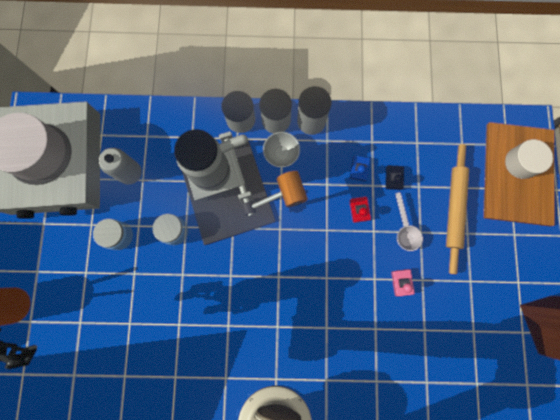

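The scene view shows the stand with the canister at (348,150), and the orange-brown handle at (291,210), with the bowl at (343,256). The top view shows the handle at (291,188), canister lid at (200,150), bowl at (282,150), and black switch at (395,178).
Candidates for the handle, by pixel: lever cylinder (scene 291,210 / top 291,188), orange utensil pot (scene 316,95 / top 10,305), rolling pin (scene 175,380 / top 458,210), cutting board (top 520,175). I choose the lever cylinder, since it sits on the stand's arm.

```bash
cat > h.py <<'E'
import numpy as np,cv2
from bench import arm
def ray(n,p):
    m=arm.camera_model(n);K=m["intrinsics"];P=m["pose"]
    s=cv2.undistortPoints(np.array([[p]],float),K,np.array([m["k1"],0,0,0,0]))  # inverse of 1+k1 r^2
    s=s[0,0];d=P[:3,:3]@[s[0],-s[1],-1];return P[:3,3],d/np.linalg.norm(d)
def plane(n,p,z):
    o,d=ray(n,p);return o+d*(z-o[2])/d[2]
def tri(a,b):
    (o,d),(q,e)=ray("scene",a),ray("top",b)
    t=np.linalg.lstsq(np.c_[d,-e],q-o,rcond=None)[0]
    A,B=o+d*t[0],q+e*t[1];return (A+B)/2,np.linalg.norm(A-B)
E
python3 - <<'E'
from h import *
c={}
for n,(x0,y0,x1,y1) in dict(scene=(260,185,325,240),top=(270,155,320,220)).items():
    im=cv2.imread(f"pics/{n}0.png");h=cv2.cvtColor(im,cv2.COLOR_BGR2HSV)
    m=cv2.inRange(h,(3,90,50),(20,255,255));k=np.zeros_like(m);k[y0:y1,x0:x1]=m[y0:y1,x0:x1]
    cs,_=cv2.findContours(k,0,1);q=max(cs,key=cv2.contourArea);r=cv2.minAreaRect(q);b=cv2.boxPoints(r)
    c[n]=r[0];print(n,r,cv2.contourArea(q),b.tolist())
    cv2.drawContours(im,[q],-1,(0,255,0),1)
    cv2.imwrite(f"pics/{n}c.png",cv2.resize(im[y0-60:y1+50,x0-100:x1+30],None,fx=4 if n=="top" else 3,fy=4 if n=="top" else 3)[:600,:800])
    if n=="top":
        p=[plane("top",v,167)[:2] for v in b]
        for i in range(4):
            e=p[(i+1)%4]-p[i];print(np.linalg.norm(e),np.degrees(np.arctan2(e[1],e[0])))
print(tri(c["scene"],c["top"]), plane("top",c["top"],167),plane("scene",c["scene"],167))
E
```

```text
scene ((290.9328918457031, 210.10365295410156), (30.810400009155273, 22.086307525634766), 6.34019136428833) 605.0 [[274.40240478515625, 219.3780517578125], [276.8414306640625, 197.42681884765625], [307.46337890625, 200.82925415039062], [305.02435302734375, 222.78048706054688]]
top ((290.8500061035156, 187.55001831054688), (31.939001083374023, 21.50348663330078), 71.56504821777344) 620.0 [[275.6000061035156, 175.80001831054688], [296.0000305175781, 169.00003051757812], [306.1000061035156, 199.30001831054688], [285.6999816894531, 206.10000610351562]]
56.450178037155545 -69.52769961562657
84.84032329472485 -160.9784195680312
55.663940468229946 110.15089224610122
84.51183337957765 19.549690012425998
(array([620.51234406, -28.15801808, 167.43395077]), np.float64(2.186729948276685)) [621.49817895 -27.49907966 167.        ] [619.53293321 -28.58886917 167.        ]
```

View pics/topc.png

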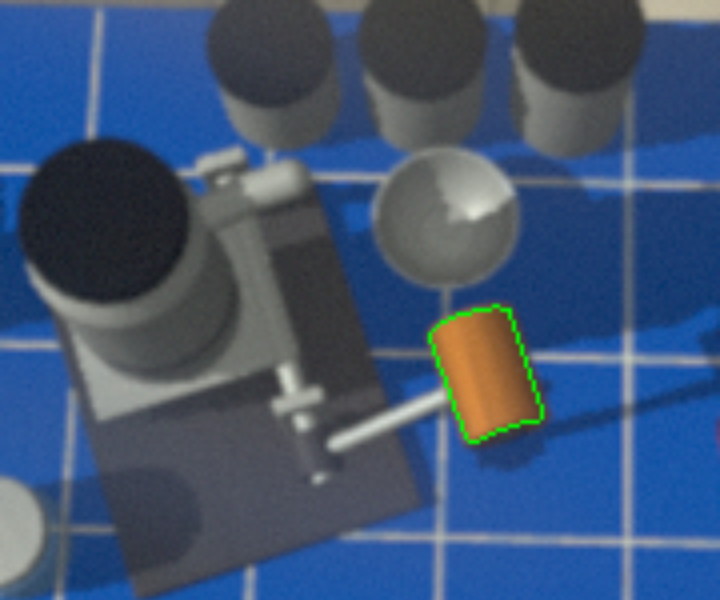

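View pics/scenec.png

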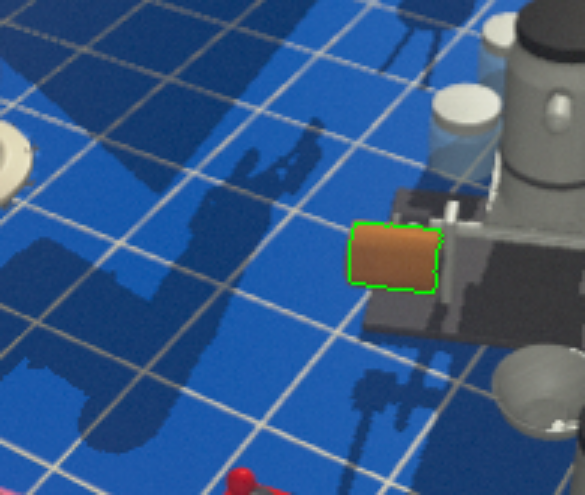

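The crops confirm the choice: the outlined orange cylinder is at the lever's end. Its centre is (620.5, -28, 167), with the hinge axis at yaw about 19.3°. Next I close the fingers and start the transfer.

Emit:
{"op": "move_arm", "data": {"fingers": [0, 0, 0, 0, 0, 0, 0, 0, 0, 0], "travel": [[8, 6, 0], [24, 17, 0], [49, 34, 0], [82, 57, 0], [118, 83, 0], [155, 109, 0], [192, 135, 0], [229, 161, 0], [266, 187, 0], [303, 213, 0]], "dr": [[0, 0, 0.01], [0, 0, 0.03], [0, 0, 0.07], [0, 0, 0.12], [0, 0, 0.17], [0, 0, 0.22], [0, 0, 0.27], [0, 0, 0.33], [0, 0, 0.38], [0, 0, 0.43]]}}

```text
clock: 1.1
position: [439.3, 259.1, 405.0]
ee_rot: [0.915, -0.404, 0.0, -0.0]
contact_force: [0.9, 0.5, -0.8]
gripper_width: -0.5
grasp_force: 0.0
```

Emit:
{"op": "move_arm", "data": {"fingers": [0, 0, 0, 0], "travel": [[0, 0, 0], [0, 0, 0], [0, 0, 0], [0, 0, 0]], "dr": [[0, 0, 0], [0, 0, 0], [0, 0, 0], [0, 0, 0]]}}

```text
clock: 1.5
position: [438.4, 262.9, 404.7]
ee_rot: [0.916, -0.402, -0.0, -0.0]
contact_force: [-0.8, -0.3, 0.7]
gripper_width: 0.0
grasp_force: 0.0
```

```bash
cat >> h.py <<'E'
from scipy.spatial.transform import Rotation as R
YAW=np.radians(19.3);U=np.array([np.cos(YAW),np.sin(YAW),0]);W=np.array([U[1],-U[0],0])
H=np.array([620.5,-28.2,167.4]);PIV=H-140*np.cos(.5)*W-[0,0,140*np.sin(.5)]
GOALR=np.c_[W,-U,[0,0,-1]]
def delta(p):
    s=arm.read_state();r=R.from_quat(s["ee_rot"]).as_matrix()
    print("t",s["clock"],"pos",s["position"].round(1),"F",s["contact_force"].round(2),"M",s["wrist_torque"].round(2),"w",s["gripper_width"],"j",s["joints"].round(2))
    print("travel",(r.T@(np.array(p)-s["position"])).round(1),"dr",R.from_matrix(r.T@GOALR).as_rotvec().round(4))
E
python3 -c "
from h import *
print(PIV);delta([620.5,-28.2,395])"
```

```text
[579.89248655  87.75685598 100.2804246 ]
t 1.5 pos [438.4 262.9 404.7] F [-0.82 -0.3   0.72] M [0.03 0.03 0.04] w 0.03969921287533103 j [ 0.86  0.19 -0.27 -0.   -1.11 -0.11]
travel [337.5  63.3   9.7] dr [-1.000e-04  1.000e-04  4.075e-01]
```

Emit:
{"op": "move_arm", "data": {"fingers": [0, 0, 0, 0, 0, 0, 0, 0, 0, 0], "travel": [[17, 3, 1], [50, 9, 2], [95, 18, 3], [140, 26, 4], [185, 35, 6], [230, 43, 7], [270, 51, 8], [305, 57, 9], [328, 62, 10], [337.5, 63.3, 10]], "dr": [[0, 0, 0.02], [0, 0, 0.06], [0, 0, 0.11], [0, 0, 0.17], [0, 0, 0.22], [0, 0, 0.28], [0, 0, 0.33], [0, 0, 0.37], [0, 0, 0.4], [0, 0, 0.4075]]}}

```text
clock: 2.5
position: [621.5, -29.6, 393.8]
ee_rot: [0.815, -0.58, -0.0, 0.0]
contact_force: [-0.7, 0.5, -0.6]
gripper_width: 0.1
grasp_force: 0.0
```

Emit:
{"op": "move_arm", "data": {"fingers": [0, 0, 0, 0], "travel": [[0, 0, 0], [0, 0, 0], [0, 0, 0], [0, 0, 0]], "dr": [[0, 0, 0], [0, 0, 0], [0, 0, 0], [0, 0, 0]]}}

```text
clock: 2.9
position: [620.2, -27.8, 395.1]
ee_rot: [0.816, -0.578, 0.0, -0.0]
contact_force: [0.0, 0.9, 0.2]
gripper_width: 0.1
grasp_force: 0.0
```

```bash
cat >> h.py <<'E'
def lid(im,prev=(200,150)):
    # black lid in the top view: centroid of its dark blob
    h=cv2.cvtColor(im,cv2.COLOR_RGB2HSV);m=cv2.inRange(im,(0,0,0),(60,60,60))
    k=np.zeros_like(m);k[115:190,165:255]=m[115:190,165:255]
    k=cv2.morphologyEx(k,cv2.MORPH_OPEN,np.ones((9,9)))
    cs,_=cv2.findContours(k,0,1);q=max(cs,key=cv2.contourArea)
    return cv2.minEnclosingCircle(q),cv2.fitEllipse(q),cv2.contourArea(q)
E
python3 -c "
from h import *
im=arm.get_image('top');cv2.imwrite('pics/top1.png',cv2.resize(im[90:300,150:430,::-1],None,fx=2.8,fy=2.8));print(lid(im))
f=[];p=[]
for i in range(10):
    im=arm.get_image('top');s=arm.read_state();f.append(s['contact_force']);p.append(s['position']);print(f[-1].round(2),lid(im)[1][0])
print(np.mean(f,0),np.std(f,0),np.std(p,0))
delta([620.5,-28.2,380])"
```

```text
(((250.0, 182.0), 6.403224468231201), ((250.0, 182.0), (9.389881134033203, 12.08686351776123), 0.0), 80.0)
[-0.78  0.69  0.41] (250.0, 181.5)Traceback (most recent call last):
  File "<string>", line 6, in <module>
    im=arm.get_image('top');s=arm.read_state();f.append(s['contact_force']);p.append(s['position']);print(f[-1].round(2),lid(im)[1][0])
                                                                                                                         ~~~^^^^
  File "h.py", line 26, in lid
    cs,_=cv2.findContours(k,0,1);q=max(cs,key=cv2.contourArea)
                                   ~~~^^^^^^^^^^^^^^^^^^^^^^^^
ValueError: max() iterable argument is empty
```

View pics/top1.png

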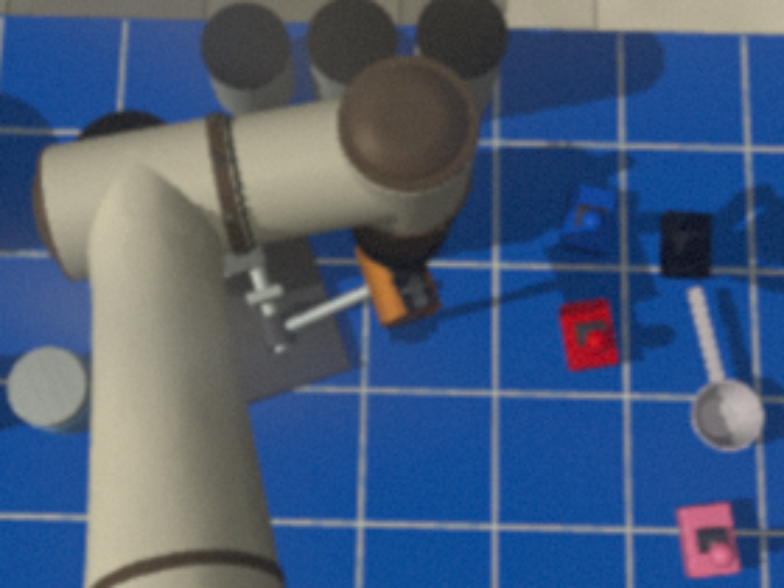

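The top view shows the fingertips over the handle (crop 415,285), but the arm hides the canister lid (crop 120,125). I'll use the scene camera to track the tip angle.

```bash
python3 -c "
from h import *
f=[];p=[]
for i in range(8):
    im=arm.get_image('scene');s=arm.read_state();f.append(s['contact_force']);p.append(s['position'])
cv2.imwrite('pics/scene1.png',cv2.resize(im[60:270,220:500,::-1],None,fx=2.8,fy=2.8))
cv2.imwrite('pics/ref.png',im[:,:,::-1])
print(np.array(f).round(2).tolist());print(np.mean(f,0),np.std(f,0),np.std(p,0))
delta([620.5,-28.2,380])"
```

```text
[[-0.52, -0.6, -0.55], [0.39, -0.14, -0.05], [-0.18, -0.3, -0.23], [-0.19, 0.12, -0.43], [0.51, 0.06, 0.32], [0.16, 0.04, -0.47], [-0.85, 0.36, 0.2], [-0.06, 0.81, 0.97]]
[-0.09238311  0.04463556 -0.02907479] [0.42442315 0.39770001 0.48024117] [0.06270648 0.15607054 0.09050301]
t 3.45 pos [620.6 -29.  394.7] F [-0.06  0.81  0.97] M [0.01 0.01 0.01] w -0.051084159657205426 j [ 0.21  0.39 -0.02 -0.   -1.17  0.12]
travel [-0.8 -0.1 14.7] dr [ 0.      0.     -0.0014]
```

View pics/scene1.png

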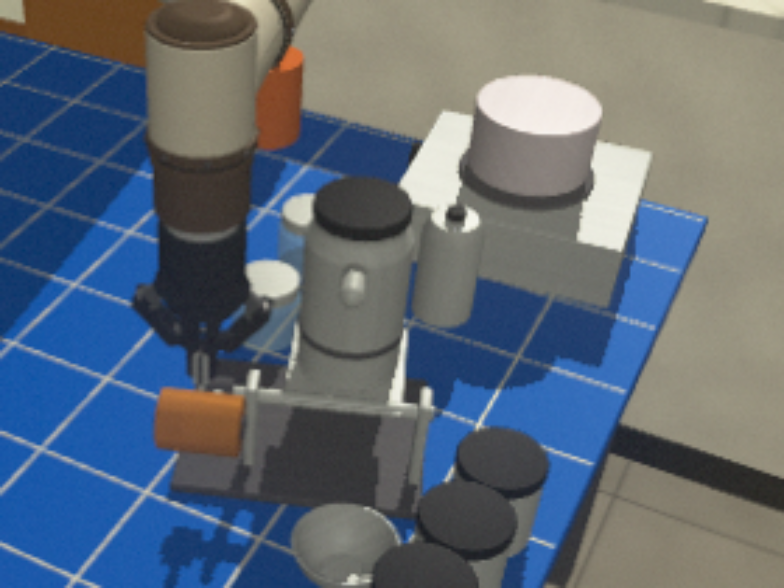

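The scene view shows the fingertips just above and behind the handle (crop 200,365 against 200,420), with the lid clearly visible at (362,207). Next: a lid-angle tracker and a planner.

```bash
cat >> h.py <<'E'
from scipy.optimize import minimize_scalar
from scipy.integrate import odeint
import json,os,sys
def proj(X):
    m=arm.camera_model("scene");T=np.linalg.inv(m["pose"]);c=T[:3,:3]@X+T[:3,3]
    return cv2.projectPoints(np.array([[c[0],-c[1],-c[2]]]),np.zeros(3),np.zeros(3),m["intrinsics"],np.array([m["k1"],0,0,0,0]))[0].ravel()
def lidpx(im):
    g=cv2.GaussianBlur(cv2.cvtColor(im,cv2.COLOR_RGB2GRAY),(3,3),0)[110:215,310:385]
    m=cv2.morphologyEx((g<48).astype(np.uint8),cv2.MORPH_OPEN,np.ones((5,5)))
    n,l,s,c=cv2.connectedComponentsWithStats(m)
    i=1+np.argmax(s[1:,4]);q=cv2.findContours((l==i).astype(np.uint8),0,1)[0][0]
    return np.array(cv2.fitEllipse(q)[0])+[310,110],s[i,4]
def lidpos(a,h):
    return PIV+130*U-W*(70*np.cos(a)-h*np.sin(a))+np.array([0,0,h*np.cos(a)+70*np.sin(a)])
def z_of(D): return PIV[2]+140*np.sin(.5-D)+203
def Wt(a,m=1.8): return m*9.81*(.07*np.cos(a)-.097*np.sin(a))
def obs(n=2,verbose=True):
    S=[]
    ref=json.load(open("ref.json"))
    for i in range(n):
        im=arm.get_image("scene");t=arm.read_state()["clock"];px,ar=lidpx(im)
        f=lambda a:np.sum((proj(lidpos(a,ref["h"]))-ref["p0"]-px+ref["px"])**2)
        r=minimize_scalar(f,bounds=(-.1,.7),method="bounded");s=arm.read_state()
        D=.5-np.arcsin((s["position"][2]-203-PIV[2])/140);S.append([s["clock"],r.x,r.fun**.5,D,*s["position"],*s["contact_force"],ar])
    S=np.array(S)
    for v in S: print("t %.2f a %.3f res %.2f D %.3f pos %.1f %.1f %.1f F %.1f %.1f %.1f area %d"%tuple(v))
    open("log.jsonl","a").writelines(json.dumps(v.tolist())+"\n" for v in S)
    r=(S[:,4:6].mean(0)-PIV[:2])@W[:2];z=S[:,6].mean();u=(S[-1,4:6]-PIV[:2])@U[:2]
    print("mean a %.3f D %.3f z %.2f r %.2f u %.2f Fz %.2f"%(S[:,1].mean(),S[:,3].mean(),z,r,u,S[:,9].mean()))
    return S[-1,1],S[:,3].mean(),z,r
def rows(Ds,z,r):
    for D in Ds: print("[%.1f, 0, %.1f]"%(140*np.cos(.5-D)-r,z-z_of(D)),end=", ")
    print()
def sim(a,Ds,m=1.8,dt=.1):
    # a after each row, handle turn D linear within a row (Ds[0] is now)
    out=[a]
    for p,q in zip(Ds[:-1],Ds[1:]):
        for k in range(10):
            D=p+(q-p)*(k+.5)/10;a=max(0,a+.01*(1.2*(max(D-a,0)+.3)-Wt(a,m))/.6)
        out.append(a)
    return np.array(out).round(3)
E
python3 -c "
from h import *
im=cv2.imread('pics/ref.png')[:,:,::-1].copy();px,ar=lidpx(im);print(px,ar)
o,d=ray('scene',px);A=PIV+130*U-70*W
M=np.c_[d,-np.array([0,0,1.])];t=np.linalg.lstsq(M,A-o,rcond=None)[0];print('lid z',A[2]+t[1],'miss',np.linalg.norm(o+d*t[0]-A-[0,0,t[1]]))
h=float(t[1]);json.dump(dict(h=h,p0=proj(lidpos(0,h)).tolist(),px=px.tolist()),open('ref.json','w'))
for a in(0,.15,.3,.45):print(a,proj(lidpos(a,h)))
"
sed -i 's/proj(lidpos(a,ref\["h"\]))-ref\["p0"\]-px+ref\["px"\]/proj(lidpos(a,ref["h"]))-np.array(ref["p0"])-px+np.array(ref["px"])/' h.py
python3 -c "
from h import *
a,D,z,r=obs(3)
print(z_of(0));rows([0,.2,.4,.6],z,r)"
```

```text
Traceback (most recent call last):
  File "h.py", line 38, in lidpx
    i=1+np.argmax(s[1:,4]);q=cv2.findContours((l==i).astype(np.uint8),0,1)[0][0]
        ~~~~~~~~~^^^^^^^^^
ValueError: attempt to get argmax of an empty sequence
Traceback (most recent call last):
  File "h.py", line 46, in obs
    ref=json.load(open("ref.json"))
                  ~~~~^^^^^^^^^^^^
FileNotFoundError: [Errno 2] No such file or directory: 'ref.json'
```

```bash
cat > cal.py <<'E'
from h import *
im=cv2.imread('pics/ref.png')[:,:,::-1].copy();g=cv2.cvtColor(im,cv2.COLOR_RGB2GRAY)
print(g[120:215:6,349],g[134,310:385:5])
px,ar=lidpx(im);print(px,ar)
o,d=ray('scene',px);A=PIV+130*U-70*W
M=np.c_[d,-np.array([0,0,1.])];t=np.linalg.lstsq(M,A-o,rcond=None)[0];print('lid z',A[2]+t[1],'miss',np.linalg.norm(o+d*t[0]-A-[0,0,t[1]]))
h=float(t[1]);json.dump(dict(h=h,p0=proj(lidpos(0,h)).tolist(),px=px.tolist()),open('ref.json','w'))
for a in(0,.15,.3,.45):print(a,proj(lidpos(a,h)))
E
sed -i 's/g<48/g<75/' h.py
python3 cal.py && python3 -c "
from h import *
a,D,z,r=obs(3)
print(z_of(0));rows([0,.2,.4,.6],z,r)"
```

```text
[ 58  66  65  67  36 129  96 159 105 113 114  70 114 115 127  57] [ 93 164 109 207 216  55  61  64  65  64  74  72 117 223  95]
[350.22785187 127.36375237] 1036
lid z 319.1560120809999 miss 0.19272988051781034
0 [350.29873606 127.36947437]
0.15 [349.6382304 131.480775 ]
0.3 [348.75480758 137.63548279]
0.45 [347.65860504 145.78930729]
t 3.50 a -0.000 res 0.07 D -0.211 pos 620.6 -29.0 394.7 F 0.3 0.0 -0.1 area 1037
t 3.55 a 0.000 res 0.03 D -0.211 pos 620.6 -29.0 394.7 F 0.2 0.1 -0.3 area 1037
t 3.60 a 0.001 res 0.01 D -0.211 pos 620.6 -29.0 394.7 F -0.6 -0.5 -1.0 area 1036
mean a 0.000 D -0.211 z 394.67 r 123.63 u -0.14 Fz -0.48
370.4
[-0.8, 0, 24.3], [10.1, 0, 50.0], [15.7, 0, 77.4], [15.7, 0, 105.4],
```

Emit:
{"op": "move_arm", "data": {"fingers": [0, 0, 0, 0, 0, 0, 0, 0], "travel": [[-0.8, 0, 4], [-0.8, 0, 10], [-0.8, 0, 15], [-0.8, 0, 19], [-0.8, 0, 21], [-0.8, 0, 21.5], [-0.8, 0, 21.5], [-0.8, 0, 21.5]], "dr": [[0, 0, 0], [0, 0, 0], [0, 0, 0], [0, 0, 0], [0, 0, 0], [0, 0, 0], [0, 0, 0], [0, 0, 0]]}}

```text
clock: 4.4
position: [620.4, -28.2, 373.5]
ee_rot: [0.815, -0.579, 0.0, -0.0]
contact_force: [0.1, 0.0, 0.1]
gripper_width: -0.4
grasp_force: 0.0
```

```bash
python3 -c "
from h import *
a,D,z,r=obs(4)
rows([0,.02,.05,.08,.12,.16,.2,.24,.27,.3],z,r)"
```

```text
t 4.45 a 0.001 res 0.04 D -0.025 pos 620.4 -28.2 373.5 F -0.1 -0.1 0.1 area 1039
t 4.50 a 0.002 res 0.01 D -0.025 pos 620.4 -28.2 373.5 F 0.6 0.2 -0.0 area 1037
t 4.55 a 0.002 res 0.01 D -0.025 pos 620.4 -28.2 373.5 F 0.6 -0.3 -0.3 area 1039
t 4.60 a 0.001 res 0.03 D -0.025 pos 620.4 -28.2 373.4 F 0.2 -0.1 -0.2 area 1038
mean a 0.001 D -0.025 z 373.47 r 122.82 u -0.12 Fz -0.11
[0.0, 0, 3.1], [1.4, 0, 5.5], [3.2, 0, 9.3], [5.0, 0, 13.1], [7.2, 0, 18.3], [9.2, 0, 23.5], [10.9, 0, 28.8], [12.5, 0, 34.2], [13.5, 0, 38.3], [14.4, 0, 42.4],
```

Emit:
{"op": "move_arm", "data": {"fingers": [0, 0, 0, 0, 0, 0, 0, 0, 0, 0], "travel": [[0, 0, 1.5], [0, 0, 3.1], [1.4, 0, 5.5], [3.2, 0, 9.3], [5, 0, 13.1], [7.2, 0, 18.3], [9.2, 0, 23.5], [10.9, 0, 28.8], [12.5, 0, 34.2], [12.5, 0, 34.2]], "dr": [[0, 0, 0], [0, 0, 0], [0, 0, 0], [0, 0, 0], [0, 0, 0], [0, 0, 0], [0, 0, 0], [0, 0, 0], [0, 0, 0], [0, 0, 0]]}}

```text
clock: 5.6
position: [625.4, -41.1, 340.1]
ee_rot: [0.815, -0.579, 0.002, -0.0]
contact_force: [0.8, -2.7, 6.2]
gripper_width: -0.1
grasp_force: 3.0
```

```bash
python3 -c "
from h import *
a,D,z,r=obs(4)
print('expected F',[1.2*(D+.3)/.14/np.cos(.5-D)-.59])
rows([.27,.31,.35,.39,.43,.47,.5,.52,.54,.55],z,r)"
```

```text
t 5.65 a 0.002 res 0.01 D 0.232 pos 625.4 -41.0 340.3 F 1.4 -4.0 5.9 area 1039
t 5.70 a 0.001 res 0.04 D 0.231 pos 625.4 -41.0 340.5 F 0.7 -4.0 5.9 area 1037
t 5.75 a 0.002 res 0.03 D 0.231 pos 625.3 -40.9 340.5 F 0.6 -4.2 6.0 area 1033
t 5.80 a 0.001 res 0.01 D 0.230 pos 625.3 -40.9 340.6 F 0.7 -4.6 5.5 area 1036
mean a 0.002 D 0.231 z 340.49 r 136.49 u 0.33 Fz 5.85
expected F [np.float64(4.131078461391832)]
[-0.2, 0, 5.3], [1.0, 0, 10.8], [1.9, 0, 16.3], [2.7, 0, 21.8], [3.2, 0, 27.4], [3.5, 0, 33.0], [3.5, 0, 37.2], [3.5, 0, 40.0], [3.4, 0, 42.8], [3.3, 0, 44.2],
```

Emit:
{"op": "move_arm", "data": {"fingers": [0, 0, 0, 0, 0, 0, 0, 0, 0, 0], "travel": [[1, 0, 5.3], [2.5, 0, 10.8], [4, 0, 16.3], [5.5, 0, 21.8], [6.5, 0, 27.4], [7.5, 0, 33], [8, 0, 37.2], [8.5, 0, 40], [8.5, 0, 42.8], [8.5, 0, 44.2]], "dr": [[0, 0, 0], [0, 0, 0], [0, 0, 0], [0, 0, 0], [0, 0, 0], [0, 0, 0], [0, 0, 0], [0, 0, 0], [0, 0, 0], [0, 0, 0]]}}

```text
clock: 6.8
position: [628.6, -49.2, 296.9]
ee_rot: [0.815, -0.579, 0.003, -0.001]
contact_force: [0.9, -4.5, 8.1]
gripper_width: 0.0
grasp_force: 3.8
```

```bash
python3 -c "
from h import *
a,D,z,r=obs(4)
print('expected F',[1.2*(D-a+.3)/.14/np.cos(.5-D)-.59])
Ds=[D,.57,.59,.61,.63,.65,.67,.69,.71,.72,.73];rows(Ds[1:],z,r)
for m in(1.53,1.8,2.07):print(sim(0,Ds,m))"
```

```text
t 6.85 a 0.002 res 0.01 D 0.547 pos 628.6 -49.2 296.7 F 1.3 -5.0 7.5 area 1037
t 6.90 a 0.001 res 0.01 D 0.546 pos 628.6 -49.1 296.9 F 1.6 -4.2 7.8 area 1035
t 6.95 a 0.002 res 0.00 D 0.545 pos 628.6 -49.1 297.0 F 1.1 -5.5 8.4 area 1036
t 7.00 a 0.002 res 0.01 D 0.544 pos 628.6 -49.1 297.1 F 1.3 -4.8 7.3 area 1034
mean a 0.002 D 0.545 z 296.92 r 145.29 u 0.71 Fz 7.75
expected F [np.float64(6.649676328702925)]
[-5.6, 0, 3.4], [-5.9, 0, 6.2], [-6.1, 0, 9.0], [-6.5, 0, 11.8], [-6.9, 0, 14.6], [-7.3, 0, 17.3], [-7.8, 0, 20.1], [-8.4, 0, 22.8], [-8.7, 0, 24.2], [-9.0, 0, 25.6], 
[0.    0.    0.001 0.006 0.015 0.029 0.048 0.071 0.101 0.134 0.173]
[0 0 0 0 0 0 0 0 0 0 0]
[0 0 0 0 0 0 0 0 0 0 0]
```

Emit:
{"op": "move_arm", "data": {"fingers": [0, 0, 0, 0, 0], "travel": [[-0.5, 0, 3.4], [-0.5, 0, 6.2], [-1, 0, 9], [-1, 0, 11.8], [-1, 0, 14.6]], "dr": [[0, 0, 0], [0, 0, 0], [0, 0, 0], [0, 0, 0], [0, 0, 0]]}}

```text
clock: 7.5
position: [628.4, -48.3, 282.6]
ee_rot: [0.815, -0.579, 0.003, -0.001]
contact_force: [1.6, -7.3, 7.9]
gripper_width: 0.2
grasp_force: 4.0
```

```bash
python3 -c "
from h import *
a,D,z,r=obs(3)
print('expected F',[1.2*(D-a+.3)/.14/np.cos(.5-D)-.59])
Ds=[D,.66,.68,.7,.72,.73,.74,.75];rows(Ds[1:],z,r)
for m in(1.53,1.65,1.8,2.07):print(sim(0,Ds,m))"
```

```text
t 7.55 a -0.000 res 0.01 D 0.652 pos 628.4 -48.2 282.1 F 1.6 -5.3 7.3 area 1034
t 7.60 a 0.002 res 0.00 D 0.650 pos 628.4 -48.2 282.3 F 1.5 -4.9 8.2 area 1035
t 7.65 a 0.002 res 0.06 D 0.649 pos 628.4 -48.2 282.5 F 1.0 -4.8 8.1 area 1034
mean a 0.001 D 0.650 z 282.29 r 144.35 u 0.88 Fz 7.88
expected F [np.float64(7.631609139627615)]
[-6.1, 0, 1.3], [-6.6, 0, 4.1], [-7.1, 0, 6.8], [-7.7, 0, 9.6], [-8.0, 0, 10.9], [-8.4, 0, 12.3], [-8.7, 0, 13.7], 
[0.    0.016 0.036 0.061 0.092 0.127 0.167 0.212]
[0.    0.002 0.008 0.018 0.032 0.051 0.073 0.099]
[0.    0.    0.    0.    0.    0.    0.001 0.004]
[0 0 0 0 0 0 0 0]
```

Emit:
{"op": "move_arm", "data": {"fingers": [0, 0, 0, 0, 0], "travel": [[0, 0, 1.6], [-0.5, 0, 4.1], [-0.5, 0, 6.8], [-1, 0, 9.6], [-1, 0, 11]], "dr": [[0, 0, 0], [0, 0, 0], [0, 0, 0], [0, 0, 0], [0, 0, 0]]}}

```text
clock: 8.15
position: [628.1, -47.2, 271.5]
ee_rot: [0.815, -0.579, 0.003, -0.001]
contact_force: [0.8, -4.9, 7.5]
gripper_width: -0.3
grasp_force: 4.2
```

```bash
python3 -c "
from h import *
a,D,z,r=obs(3)
print('expected F',[1.2*(D-a+.3)/.14/np.cos(.5-D)-.59])
Ds=[D,.735,.74,.75,.76,.77];rows(Ds[1:],z,r)
for m in(1.65,1.73,1.8,1.9,2.07):print(m,sim(a,Ds,m))"
```

```text
t 8.20 a 0.002 res 0.02 D 0.730 pos 628.1 -47.2 271.4 F 1.2 -5.1 7.6 area 1034
t 8.25 a -0.001 res 0.03 D 0.729 pos 628.1 -47.2 271.5 F 0.8 -4.3 7.9 area 1033
t 8.30 a 0.002 res 0.02 D 0.728 pos 628.1 -47.2 271.6 F 1.6 -4.8 9.2 area 1036
mean a 0.001 D 0.729 z 271.50 r 143.31 u 0.93 Fz 8.27
expected F [np.float64(8.446455257624029)]
[-7.2, 0, 0.8], [-7.3, 0, 1.5], [-7.7, 0, 2.9], [-8.0, 0, 4.2], [-8.4, 0, 5.6], 
1.65 [0.002 0.02  0.041 0.065 0.092 0.124]
1.73 [0.002 0.011 0.022 0.035 0.051 0.071]
1.8 [0.002 0.003 0.005 0.008 0.014 0.023]
1.9 [0.002 0.    0.    0.    0.    0.   ]
2.07 [0.002 0.    0.    0.    0.    0.   ]
```

Emit:
{"op": "move_arm", "data": {"fingers": [0, 0, 0, 0, 0], "travel": [[0, 0, 1], [0, 0, 2], [0, 0, 3.2], [-0.5, 0, 4.5], [-0.5, 0, 5.8]], "dr": [[0, 0, 0], [0, 0, 0], [0, 0, 0], [0, 0, 0], [0, 0, 0]]}}

```text
clock: 8.8
position: [628.0, -46.7, 266.0]
ee_rot: [0.815, -0.579, 0.003, -0.001]
contact_force: [2.3, -4.7, 8.2]
gripper_width: -0.0
grasp_force: 4.3
```

```bash
python3 -c "
from h import *
a,D,z,r=obs(3)
Ds=[D,.775,.78,.785,.79,.80];rows(Ds[1:],z,r)
for m in(1.75,1.8,1.85,1.9,2.07):print(m,sim(a,Ds,m))"
```

```text
t 8.85 a 0.002 res 0.01 D 0.772 pos 628.0 -46.7 265.7 F 1.4 -5.0 8.2 area 1035
t 8.90 a 0.002 res 0.02 D 0.771 pos 628.0 -46.7 265.8 F 1.4 -5.5 7.7 area 1035
t 8.95 a 0.001 res 0.05 D 0.770 pos 628.0 -46.7 265.9 F 1.2 -5.3 8.6 area 1033
mean a 0.001 D 0.771 z 265.82 r 142.81 u 0.98 Fz 8.17
[-8.1, 0, 0.6], [-8.3, 0, 1.2], [-8.5, 0, 1.9], [-8.7, 0, 2.6], [-9.1, 0, 3.9], 
1.75 [0.001 0.016 0.033 0.052 0.075 0.101]
1.8 [0.001 0.01  0.021 0.033 0.048 0.067]
1.85 [0.001 0.004 0.008 0.014 0.021 0.031]
1.9 [0.001 0.    0.    0.    0.    0.002]
2.07 [0.001 0.    0.    0.    0.    0.   ]
```

Emit:
{"op": "move_arm", "data": {"fingers": [0, 0, 0, 0], "travel": [[0, 0, 1], [0, 0, 2], [0, 0, 3], [-0.5, 0, 4]], "dr": [[0, 0, 0], [0, 0, 0], [0, 0, 0], [0, 0, 0]]}}

```text
clock: 9.35
position: [627.9, -46.3, 262.0]
ee_rot: [0.815, -0.579, 0.003, -0.001]
contact_force: [1.6, -7.4, 8.7]
gripper_width: 0.3
grasp_force: 4.3
```

```bash
python3 -c "
from h import *
a,D,z,r=obs(3)
Ds=[D,.805,.81,.815,.82,.825];rows(Ds[1:],z,r)
for m in(1.8,1.85,1.9,2.0,2.07):print(m,sim(a,Ds,m))"
```

```text
t 9.40 a 0.002 res 0.02 D 0.800 pos 627.8 -46.3 261.8 F 2.1 -5.8 8.5 area 1036
t 9.45 a 0.001 res 0.05 D 0.800 pos 627.8 -46.3 261.9 F 0.2 -5.6 8.5 area 1034
t 9.50 a 0.002 res 0.01 D 0.800 pos 627.9 -46.3 262.0 F 1.7 -5.0 8.1 area 1032
mean a 0.002 D 0.800 z 261.90 r 142.35 u 0.98 Fz 8.36
[-8.8, 0, 0.7], [-9.0, 0, 1.3], [-9.2, 0, 2.0], [-9.5, 0, 2.7], [-9.7, 0, 3.3], 
1.8 [0.002 0.017 0.035 0.055 0.079 0.106]
1.85 [0.002 0.011 0.023 0.036 0.052 0.071]
1.9 [0.002 0.005 0.01  0.016 0.025 0.035]
2.0 [0.002 0.    0.    0.    0.    0.   ]
2.07 [0.002 0.    0.    0.    0.    0.   ]
```

Emit:
{"op": "move_arm", "data": {"fingers": [0, 0, 0, 0], "travel": [[0, 0, 1], [0, 0, 2], [0, 0, 3], [-0.5, 0, 3.8]], "dr": [[0, 0, 0], [0, 0, 0], [0, 0, 0], [0, 0, 0]]}}

```text
clock: 9.9
position: [627.7, -45.8, 258.2]
ee_rot: [0.816, -0.579, 0.003, -0.001]
contact_force: [1.6, -6.3, 8.9]
gripper_width: -0.3
grasp_force: 4.4
```

```bash
python3 -c "
from h import *
a,D,z,r=obs(3)
Ds=[D,.83,.835,.84,.845,.85];rows(Ds[1:],z,r)
for m in(1.85,1.9,1.95,2.0,2.07):print(m,sim(a,Ds,m))"
```

```text
t 9.95 a 0.001 res 0.04 D 0.829 pos 627.7 -45.8 258.1 F 1.5 -6.5 9.3 area 1033
t 10.00 a 0.002 res 0.01 D 0.828 pos 627.7 -45.9 258.2 F 1.8 -6.2 8.5 area 1035
t 10.05 a 0.002 res 0.03 D 0.828 pos 627.7 -45.9 258.2 F 0.6 -6.0 9.4 area 1034
mean a 0.002 D 0.828 z 258.14 r 141.92 u 0.97 Fz 9.04
[-9.5, 0, 0.2], [-9.7, 0, 0.9], [-9.9, 0, 1.5], [-10.2, 0, 2.2], [-10.4, 0, 2.9], 
1.85 [0.002 0.017 0.034 0.054 0.077 0.104]
1.9 [0.002 0.011 0.022 0.035 0.05  0.069]
1.95 [0.002 0.005 0.009 0.015 0.022 0.032]
2.0 [0.002 0.    0.    0.    0.    0.001]
2.07 [0.002 0.    0.    0.    0.    0.   ]
```

Emit:
{"op": "move_arm", "data": {"fingers": [0, 0, 0, 0], "travel": [[-1.5, 0, 0.8], [-3, 0, 1.6], [-4, 0, 2.5], [-4.5, 0, 3.3]], "dr": [[0, 0, 0], [0, 0, 0], [0, 0, 0], [0, 0, 0]]}}

```text
clock: 10.45
position: [626.4, -41.6, 255.1]
ee_rot: [0.816, -0.579, 0.003, -0.001]
contact_force: [2.0, -6.2, 8.7]
gripper_width: 0.1
grasp_force: 4.5
```

```bash
python3 -c "
from h import *
a,D,z,r=obs(3)
Ds=[D,.855,.86,.865,.87,.875];rows(Ds[1:],z,r)
for m in(1.9,1.95,2.0,2.07,2.12):print(m,sim(a,Ds,m))"
```

```text
t 10.50 a 0.000 res 0.04 D 0.853 pos 626.3 -41.5 254.9 F 2.1 -5.9 9.1 area 1036
t 10.55 a -0.000 res 0.06 D 0.852 pos 626.4 -41.5 255.0 F 1.7 -4.4 8.8 area 1036
t 10.60 a 0.001 res 0.04 D 0.852 pos 626.4 -41.5 255.0 F 1.7 -4.9 8.7 area 1032
mean a 0.000 D 0.852 z 254.98 r 137.36 u 1.16 Fz 8.88
[-6.1, 0, 0.4], [-6.3, 0, 1.0], [-6.6, 0, 1.7], [-6.8, 0, 2.3], [-7.1, 0, 3.0], 
1.9 [0.001 0.015 0.031 0.05  0.073 0.099]
1.95 [0.001 0.009 0.019 0.031 0.045 0.062]
2.0 [0.001 0.003 0.006 0.01  0.017 0.024]
2.07 [0.001 0.    0.    0.    0.    0.   ]
2.12 [0.001 0.    0.    0.    0.    0.   ]
```

Emit:
{"op": "move_arm", "data": {"fingers": [0, 0, 0, 0], "travel": [[-0.5, 0, 0.8], [-0.5, 0, 1.6], [-1, 0, 2.4], [-1, 0, 3.2]], "dr": [[0, 0, 0], [0, 0, 0], [0, 0, 0], [0, 0, 0]]}}

```text
clock: 11.0
position: [626.1, -40.6, 251.9]
ee_rot: [0.816, -0.579, 0.003, -0.001]
contact_force: [1.7, -4.9, 8.7]
gripper_width: -0.4
grasp_force: 4.7
```

```bash
python3 -c "
from h import *
a,D,z,r=obs(3)
Ds=[D,.88,.885,.89,.895,.90];rows(Ds[1:],z,r)
for m in(1.95,2.0,2.04,2.07,2.12):print(m,sim(a,Ds,m))"
```

```text
t 11.05 a 0.001 res 0.01 D 0.877 pos 626.1 -40.6 251.8 F 2.1 -5.3 9.1 area 1037
t 11.10 a 0.003 res 0.10 D 0.877 pos 626.1 -40.6 251.8 F 2.0 -4.9 9.4 area 1031
t 11.15 a 0.003 res 0.09 D 0.876 pos 626.1 -40.6 251.9 F 2.1 -5.6 10.6 area 1032
mean a 0.002 D 0.876 z 251.81 r 136.42 u 1.16 Fz 9.70
[-6.4, 0, 0.5], [-6.7, 0, 1.1], [-6.9, 0, 1.8], [-7.2, 0, 2.4], [-7.5, 0, 3.1], 
1.95 [0.003 0.017 0.033 0.052 0.074 0.1  ]
2.0 [0.003 0.011 0.02  0.032 0.046 0.063]
2.04 [0.003 0.006 0.01  0.015 0.023 0.032]
2.07 [0.003 0.002 0.002 0.003 0.005 0.009]
2.12 [0.003 0.    0.    0.    0.    0.   ]
```

Emit:
{"op": "move_arm", "data": {"fingers": [0, 0, 0, 0], "travel": [[0, 0, 0.8], [-0.5, 0, 1.6], [-0.5, 0, 2.2], [-0.5, 0, 2.6]], "dr": [[0, 0, 0], [0, 0, 0], [0, 0, 0], [0, 0, 0]]}}

```text
clock: 11.55
position: [625.9, -40.1, 249.3]
ee_rot: [0.816, -0.579, 0.003, -0.001]
contact_force: [1.1, -4.4, 9.4]
gripper_width: -0.2
grasp_force: 4.7
```

```bash
python3 -c "
from h import *
a,D,z,r=obs(3)
Ds=[D,.90,.905,.91,.915,.92];rows(Ds[1:],z,r)
for m in(2.0,2.04,2.07,2.12):print(m,sim(a,Ds,m))"
```

```text
t 11.60 a 0.011 res 0.05 D 0.896 pos 625.9 -40.1 249.2 F 2.0 -5.3 9.1 area 1051
t 11.65 a 0.016 res 0.12 D 0.896 pos 625.9 -40.1 249.2 F 1.3 -5.7 8.5 area 1051
t 11.70 a 0.018 res 0.18 D 0.896 pos 625.9 -40.1 249.3 F 1.5 -5.9 9.5 area 1053
mean a 0.015 D 0.896 z 249.24 r 135.87 u 1.18 Fz 9.02
[-6.9, 0, 0.5], [-7.2, 0, 1.1], [-7.5, 0, 1.8], [-7.8, 0, 2.4], [-8.0, 0, 3.1], 
2.0 [0.018 0.031 0.048 0.067 0.09  0.118]
2.04 [0.018 0.027 0.038 0.051 0.068 0.088]
2.07 [0.018 0.023 0.03  0.039 0.051 0.065]
2.12 [0.018 0.017 0.017 0.019 0.021 0.025]
```

```bash
cat >> h.py <<'E'
def fit():
    L=np.array([json.loads(l) for l in open("log.jsonl")]);L=L[L[:,0]>10.9];best=[]
    t,a,D=L[:,0],L[:,1],L[:,3]
    from scipy.optimize import least_squares
    def res(p):
        x=max(a[0],0);o=[0.]
        for i in range(1,len(t)):
            n=max(1,round((t[i]-t[i-1])/.01));
            for k in range(n):
                Dk=D[i-1]+(D[i]-D[i-1])*(k+.5)/n+p[1]
                x=max(0,x+.01*(1.2*(max(Dk-x,0)+.3)-Wt(x,p[0]))/.6)
            o.append(x-a[i]);x=max(0,a[i]) if i%3==2 else x
        return np.r_[o,(p[1])/.02*.002]
    p=min(((m,b) for m in np.arange(1.9,2.2,.01) for b in np.arange(-.06,.061,.01)),key=lambda p:np.sum(res(p)**2))
    print("m,bias",np.round(p,3),"rms",np.sqrt(np.mean(res(p)**2)));return p
def plan(a,D,z,r,at,v,n,m,b,roff=2.,dD=.03):
    # n rows: canister speed v toward at (slowing near it); D (measured frame) limited to dD per row
    Ds=[D];x=a
    for i in range(n):
        va=np.clip((at-x)/.5,-abs(v),abs(v));x1=x+va*.1
        q=x1+(Wt(x1,m)+.6*va)/1.2-.3-b;q=np.clip(q,Ds[-1]-dD,Ds[-1]+dD)
        x=sim(x,np.array([Ds[-1],q])+b,m)[-1];Ds.append(q)
    Ds=np.array(Ds);print("D",Ds.round(3))
    for k,q in enumerate(Ds[1:]): print("[%.1f, 0, %.1f]"%((140*np.cos(.5-q)+roff-r)*(k+1)/n,z-z_of(q)),end=", ")
    print()
    for mm in(m-.04,m,m+.04):print("m %.2f"%mm,sim(a,Ds+b,mm))
E
python3 -c "
from h import *
m,b=fit()
L=json.loads(open('log.jsonl').readlines()[-1])
plan(.019,.896,249.24,135.87,.3,.1,6,m,b,roff=4,dD=.01)"
```

```text
m,bias [2.06 0.  ] rms 0.0016740229553254599
D [0.896 0.906 0.905 0.899 0.892 0.885 0.878]
[-0.5, 0, 1.3], [-1.1, 0, 1.2], [-1.4, 0, 0.4], [-1.7, 0, -0.5], [-1.8, 0, -1.4], [-1.8, 0, -2.4], 
m 2.02 [0.019 0.031 0.046 0.061 0.078 0.096 0.115]
m 2.06 [0.019 0.026 0.036 0.046 0.056 0.066 0.076]
m 2.10 [0.019 0.022 0.026 0.029 0.032 0.034 0.035]
```

Emit:
{"op": "move_arm", "data": {"fingers": [0, 0, 0, 0], "travel": [[-0.5, 0, 1], [-0.5, 0, 1], [-1, 0, 0.3], [-1, 0, -0.4]], "dr": [[0, 0, 0], [0, 0, 0], [0, 0, 0], [0, 0, 0]]}}

```text
clock: 12.1
position: [625.6, -39.2, 249.6]
ee_rot: [0.816, -0.579, 0.003, -0.001]
contact_force: [1.7, -6.3, 8.6]
gripper_width: 0.2
grasp_force: 4.4
```

```bash
python3 -c "
from h import *
a,D,z,r=obs(3);m,b=fit()
plan(a,D,z,r,.3,.1,5,m,b,roff=4,dD=.02)"
```

```text
t 12.15 a 0.053 res 0.14 D 0.892 pos 625.6 -39.2 249.7 F 1.7 -5.4 8.0 area 1088
t 12.20 a 0.058 res 0.09 D 0.893 pos 625.6 -39.2 249.7 F 1.2 -6.4 9.1 area 1100
t 12.25 a 0.063 res 0.10 D 0.893 pos 625.6 -39.2 249.6 F 1.5 -5.4 9.9 area 1106
mean a 0.058 D 0.893 z 249.70 r 134.96 u 1.16 Fz 9.00
m,bias [2.06 0.  ] rms 0.0019050717848664838
D [0.893 0.88  0.872 0.865 0.858 0.85 ]
[-0.2, 0, -1.7], [-0.2, 0, -2.7], [-0.1, 0, -3.6], [0.1, 0, -4.6], [0.5, 0, -5.6], 
m 2.02 [0.063 0.078 0.093 0.108 0.125 0.142]
m 2.06 [0.063 0.073 0.083 0.093 0.103 0.113]
m 2.10 [0.063 0.069 0.074 0.078 0.081 0.083]
```

Model fits well (m≈2.06).

Emit:
{"op": "move_arm", "data": {"fingers": [0, 0, 0, 0], "travel": [[0, 0, -1.7], [0, 0, -2.7], [0, 0, -3.6], [0, 0, -4.6]], "dr": [[0, 0, 0], [0, 0, 0], [0, 0, 0], [0, 0, 0]]}}

```text
clock: 12.65
position: [625.6, -39.2, 254.1]
ee_rot: [0.816, -0.579, 0.003, -0.001]
contact_force: [2.1, -4.6, 8.2]
gripper_width: 0.1
grasp_force: 4.1
```

```bash
python3 -c "
from h import *
a,D,z,r=obs(2);m,b=fit()
plan(a,D,z,r,.3,.1,5,m,b,roff=4,dD=.02)"
```

```text
t 12.70 a 0.107 res 0.26 D 0.858 pos 625.6 -39.2 254.2 F 2.4 -4.0 7.9 area 1166
t 12.75 a 0.111 res 0.21 D 0.859 pos 625.6 -39.2 254.2 F 2.4 -5.9 7.6 area 1173
mean a 0.109 D 0.858 z 254.19 r 134.90 u 1.14 Fz 7.77
m,bias [ 1.97 -0.05] rms 0.0028981648476412636
D [0.858 0.852 0.845 0.838 0.831 0.824]
[0.1, 0, -0.8], [0.3, 0, -1.7], [0.7, 0, -2.6], [1.2, 0, -3.6], [1.8, 0, -4.5], 
m 1.93 [0.111 0.125 0.139 0.154 0.17  0.187]
m 1.97 [0.111 0.12  0.13  0.14  0.15  0.16 ]
m 2.01 [0.111 0.116 0.122 0.126 0.13  0.133]
```

Emit:
{"op": "move_arm", "data": {"fingers": [0, 0, 0, 0], "travel": [[0, 0, -1], [0.3, 0, -1.9], [0.7, 0, -2.9], [1.2, 0, -3.8]], "dr": [[0, 0, 0], [0, 0, 0], [0, 0, 0], [0, 0, 0]]}}

```text
clock: 13.15
position: [625.8, -39.7, 257.5]
ee_rot: [0.815, -0.579, 0.003, -0.002]
contact_force: [0.8, -1.4, 8.0]
gripper_width: -0.2
grasp_force: 3.7
```

```bash
python3 -c "
from h import *
a,D,z,r=obs(2);m,b=fit()
plan(a,D,z,r,.29,.1,5,m,b,roff=4,dD=.02)"
```

```text
t 13.20 a 0.178 res 0.20 D 0.832 pos 625.8 -39.7 257.6 F 1.9 -2.3 7.6 area 1256
t 13.25 a 0.350 res 0.15 D 0.833 pos 625.7 -39.7 257.5 F 1.1 -2.4 7.4 area 858
mean a 0.264 D 0.832 z 257.60 r 135.45 u 1.15 Fz 7.49
m,bias [2.08 0.01] rms 0.04398397729057581
D [0.832 0.812 0.792 0.772 0.752 0.732]
[0.4, 0, -2.7], [1.0, 0, -5.3], [2.0, 0, -8.0], [3.3, 0, -10.7], [4.8, 0, -13.4], 
m 2.04 [0.35  0.403 0.462 0.529 0.606 0.695]
m 2.08 [0.35  0.401 0.457 0.522 0.597 0.685]
m 2.12 [0.35  0.399 0.453 0.516 0.589 0.674]
```

```bash
python3 -c "
from h import *
im=arm.get_image('scene');cv2.imwrite('pics/now.png',im[:,:,::-1])
ref=cv2.imread('pics/ref.png')
print(arm.read_state()['position'],arm.read_state()['contact_force'],arm.read_state()['clock'])
g=cv2.cvtColor(im,cv2.COLOR_RGB2GRAY);print(g[108:175:3,349],g[136,325:375:4]);print(lidpx(im))
c=np.hstack([ref[100:230,300:400],im[100:230,300:400,::-1]]);cv2.imwrite('pics/cmp.png',cv2.resize(c,None,fx=4,fy=4))"
```

```text
[625.75362811 -39.68551335 257.48889318] [ 0.89572122 -2.49569236  7.56994046] 13.3
[ 60  61  59  60  62  68  62  52  52  50  51  45  46  49  44  35  95 121
 122  99 101  97 103] [207 213  45  48  49  46  46  45  50  51  52 114 113]
(array([348.13124847, 140.53055191]), np.int32(871))
```

View pics/cmp.png

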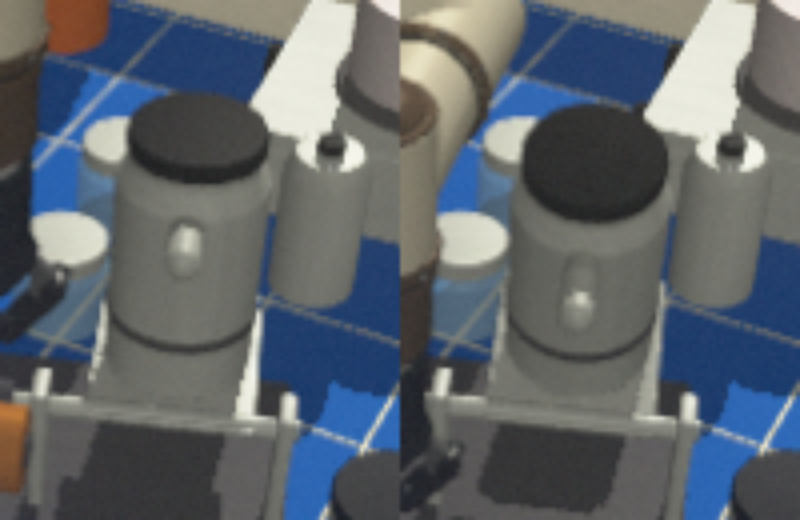

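The comparison shows the lid centre moved from about (349.7,134.4) to (348.7,140.7). The tracker's reference had merged with the dark blue tiles behind the lid. I'll fix the mask by saturation and recompute.

```bash
python3 - <<'E'
s=open('h.py').read()
a=s.index("    g=cv2.GaussianBlur");b=s.index("    n,l,s,c=")
s=s[:a]+'''    c=cv2.GaussianBlur(im,(3,3),0)[110:215,310:385].astype(int)
    m=cv2.morphologyEx(((c.max(2)<92)&(c.max(2)-c.min(2)<28)).astype(np.uint8),cv2.MORPH_OPEN,np.ones((7,7)))
'''+s[b:]
s=s.replace('L=L[L[:,0]>10.9]','L=L[L[:,0]>13.3]')
open('h.py','w').write(s)
E
python3 cal.py; python3 -c "
from h import *
im=cv2.imread('pics/now.png')[:,:,::-1].copy();px,ar=lidpx(im);ref=json.load(open('ref.json'))
f=lambda a:np.sum((proj(lidpos(a,ref['h']))-np.array(ref['p0'])-px+np.array(ref['px']))**2)
r=minimize_scalar(f,bounds=(-.1,.7),method='bounded');print('now',px,ar,r.x,r.fun**.5)
a=r.x
c=im[110:215,310:385].astype(int);i=[]
for D in(.83,):
  for m in(1.8,1.9,2,2.1):print(m,'adot',(1.2*(D-a+.3)-Wt(a,m))/.6)
"
```

```text
[ 58  66  65  67  36 129  96 159 105 113 114  70 114 115 127  57] [ 93 164 109 207 216  55  61  64  65  64  74  72 117 223  95]
[348.86569214 134.73902893] 682
lid z 295.1982103340486 miss 1.9091706576336096
0 [349.55870359 134.79565018]
0.15 [348.99518724 138.22729528]
0.3 [348.23542959 143.45223377]
0.45 [347.28830839 150.43170713]
now [348.24996567 140.85803223] 904 0.23209248868789828 0.34320414393374754
1.8 adot 0.44757645690811254
1.9 adot 0.37267431436832976
2 adot 0.2977721718285468
2.1 adot 0.22287002928876384
```

```bash
python3 -c "
from h import *
for Ds in([.833,.79,.74,.69,.66],[.833,.78,.72,.68,.67],[.833,.78,.71,.66,.64]):
  rows(Ds[1:],257.5,135.5)
  for m in(1.9,1.98,2.06):print(m,sim(.232,Ds,m), 'hold',sim(sim(.232,Ds,m)[-1],[Ds[-1]]*4,m))
"
```

```text
[-1.3, 0, -5.7], [0.5, 0, -12.5], [2.0, 0, -19.3], [2.7, 0, -23.5], 
1.9 [0.232 0.268 0.3   0.326 0.348] hold [0.348 0.37  0.396 0.427]
1.98 [0.232 0.262 0.287 0.305 0.318] hold [0.318 0.33  0.345 0.362]
2.06 [0.232 0.255 0.273 0.284 0.288] hold [0.288 0.289 0.291 0.292]
[-1.0, 0, -7.1], [1.1, 0, -15.2], [2.2, 0, -20.7], [2.5, 0, -22.1], 
1.9 [0.232 0.267 0.295 0.317 0.338] hold [0.338 0.361 0.387 0.419]
1.98 [0.232 0.261 0.282 0.297 0.308] hold [0.308 0.321 0.335 0.353]
2.06 [0.232 0.254 0.269 0.275 0.277] hold [0.277 0.278 0.28  0.282]
[-1.0, 0, -7.1], [1.4, 0, -16.6], [2.7, 0, -23.5], [3.1, 0, -26.2], 
1.9 [0.232 0.267 0.294 0.313 0.327] hold [0.327 0.341 0.358 0.378]
1.98 [0.232 0.261 0.281 0.292 0.298] hold [0.298 0.302 0.307 0.313]
2.06 [0.232 0.254 0.268 0.271 0.266] hold [0.266 0.259 0.25  0.239]
```

Emit:
{"op": "move_arm", "data": {"fingers": [0, 0, 0, 0], "travel": [[1, 0, -7.1], [3, 0, -16.5], [4.5, 0, -23.5], [5, 0, -26]], "dr": [[0, 0, 0], [0, 0, 0], [0, 0, 0], [0, 0, 0]]}}

```text
clock: 13.7
position: [626.6, -43.2, 283.0]
ee_rot: [0.815, -0.579, 0.001, -0.002]
contact_force: [-0.2, 3.5, 5.0]
gripper_width: -0.5
grasp_force: 2.4
```

```bash
python3 -c "
from h import *
a,D,z,r=obs(3)
for m in(1.9,1.98,2.06):print(m,'pred',sim(.232,[.833,.78,.71,.66,.64,.64],m))
for m in(1.9,1.98,2.06):plan(a,D,z,r,.3,.1,4,m,0,roff=4,dD=.04)"
```

```text
t 13.75 a 0.304 res 0.27 D 0.645 pos 626.6 -43.2 283.1 F -0.2 2.5 5.0 area 962
t 13.80 a 0.304 res 0.26 D 0.647 pos 626.6 -43.2 282.8 F 1.0 1.8 4.5 area 961
t 13.85 a 0.307 res 0.28 D 0.649 pos 626.6 -43.2 282.5 F 1.1 2.0 4.9 area 956
mean a 0.305 D 0.647 z 282.80 r 139.01 u 0.76 Fz 4.79
1.9 pred [0.232 0.267 0.294 0.313 0.327 0.342]
1.98 pred [0.232 0.261 0.281 0.292 0.298 0.302]
2.06 pred [0.232 0.254 0.268 0.271 0.266 0.259]
D [0.647 0.607 0.569 0.568 0.573]
[1.0, 0, -5.6], [2.3, 0, -10.8], [3.5, 0, -11.0], [4.6, 0, -10.3], 
m 1.86 [0.307 0.318 0.322 0.323 0.324]
m 1.90 [0.307 0.315 0.316 0.314 0.311]
m 1.94 [0.307 0.312 0.311 0.305 0.298]
D [0.647 0.607 0.602 0.603 0.607]
[1.0, 0, -5.5], [2.1, 0, -6.3], [3.2, 0, -6.0], [4.2, 0, -5.6], 
m 1.94 [0.307 0.313 0.314 0.316 0.319]
m 1.98 [0.307 0.31  0.309 0.307 0.305]
m 2.02 [0.307 0.307 0.303 0.297 0.291]
D [0.647 0.632 0.631 0.633 0.635]
[0.9, 0, -2.1], [1.9, 0, -2.1], [2.8, 0, -1.9], [3.7, 0, -1.7], 
m 2.02 [0.307 0.31  0.312 0.314 0.318]
m 2.06 [0.307 0.307 0.306 0.305 0.304]
m 2.10 [0.307 0.305 0.3   0.295 0.289]
```

Emit:
{"op": "move_arm", "data": {"fingers": [0, 0, 0], "travel": [[0.5, 0, -4], [1, 0, -5], [1, 0, -5]], "dr": [[0, 0, 0], [0, 0, 0], [0, 0, 0]]}}

```text
clock: 14.15
position: [626.6, -44.5, 286.9]
ee_rot: [0.815, -0.579, 0.001, -0.001]
contact_force: [1.2, 3.5, 4.2]
gripper_width: -0.0
grasp_force: 2.3
```

```bash
python3 -c "
from h import *
a,D,z,r=obs(3)
m,b=fit()
for m,b in((m,b),(1.98,0),(2.04,0)):plan(a,D,z,r,.295,.1,4,m,b,roff=2,dD=.03)"
```

```text
t 14.20 a 0.295 res 0.26 D 0.618 pos 626.5 -44.6 286.8 F 2.1 2.5 4.1 area 954
t 14.25 a 0.295 res 0.20 D 0.619 pos 626.5 -44.6 286.7 F 0.3 3.5 4.0 area 952
t 14.30 a 0.294 res 0.19 D 0.620 pos 626.5 -44.7 286.6 F 1.4 2.8 5.2 area 952
mean a 0.295 D 0.619 z 286.68 r 140.36 u 0.24 Fz 4.42
m,bias [2.08 0.  ] rms 0.0017870516260502416
D [0.619 0.649 0.665 0.666 0.665]
[0.0, 0, 4.2], [-0.1, 0, 6.4], [-0.2, 0, 6.6], [-0.3, 0, 6.4], 
m 2.04 [0.294 0.292 0.295 0.3   0.306]
m 2.08 [0.294 0.289 0.289 0.29  0.291]
m 2.12 [0.294 0.286 0.282 0.279 0.276]
D [0.619 0.624 0.624 0.624 0.624]
[0.1, 0, 0.8], [0.3, 0, 0.8], [0.4, 0, 0.8], [0.6, 0, 0.8], 
m 1.94 [0.294 0.296 0.3   0.303 0.308]
m 1.98 [0.294 0.294 0.294 0.294 0.294]
m 2.02 [0.294 0.291 0.288 0.284 0.279]
D [0.619 0.643 0.648 0.648 0.647]
[0.1, 0, 3.4], [0.0, 0, 4.1], [0.1, 0, 4.1], [0.1, 0, 3.9], 
m 2.00 [0.294 0.294 0.298 0.302 0.308]
m 2.04 [0.294 0.291 0.292 0.292 0.293]
m 2.08 [0.294 0.289 0.286 0.282 0.278]
```

Emit:
{"op": "move_arm", "data": {"fingers": [0, 0, 0], "travel": [[0, 0, 1.5], [0, 0, 1.8], [0, 0, 1.8]], "dr": [[0, 0, 0], [0, 0, 0], [0, 0, 0]]}}

```text
clock: 14.6
position: [626.6, -44.8, 284.7]
ee_rot: [0.815, -0.579, 0.001, -0.0]
contact_force: [2.2, 3.3, 4.6]
gripper_width: -0.4
grasp_force: 2.5
```

```bash
python3 -c "
from h import *
a,D,z,r=obs(3)
m,b=fit()
for m,b in((m,b),(2.02,0)):plan(a,D,z,r,.295,.1,5,m,b,roff=2,dD=.03)"
```

```text
t 14.65 a 0.283 res 0.39 D 0.633 pos 626.5 -44.8 284.7 F 2.4 2.4 5.1 area 938
t 14.70 a 0.282 res 0.37 D 0.633 pos 626.5 -44.9 284.8 F 2.4 2.7 5.8 area 935
t 14.75 a 0.277 res 0.38 D 0.632 pos 626.5 -44.9 284.8 F 2.5 3.8 4.6 area 927
mean a 0.281 D 0.633 z 284.76 r 140.57 u 0.17 Fz 5.18
m,bias [ 1.9  -0.05] rms 0.007046712244536412
D [0.633 0.663 0.679 0.676 0.67  0.665]
[-0.1, 0, 4.2], [-0.3, 0, 6.5], [-0.4, 0, 6.0], [-0.5, 0, 5.1], [-0.5, 0, 4.5], 
m 1.86 [0.277 0.277 0.283 0.29  0.297 0.305]
m 1.90 [0.277 0.275 0.276 0.28  0.283 0.285]
m 1.94 [0.277 0.272 0.27  0.27  0.268 0.265]
D [0.633 0.663 0.666 0.661 0.656 0.651]
[-0.1, 0, 4.2], [-0.2, 0, 4.6], [-0.2, 0, 3.9], [-0.2, 0, 3.2], [-0.2, 0, 2.5], 
m 1.98 [0.277 0.28  0.286 0.293 0.3   0.308]
m 2.02 [0.277 0.277 0.28  0.283 0.285 0.287]
m 2.06 [0.277 0.274 0.273 0.272 0.27  0.266]
```

Emit:
{"op": "move_arm", "data": {"fingers": [0, 0, 0, 0], "travel": [[-0.3, 0, 4.2], [-0.5, 0, 6.5], [-0.5, 0, 6], [-0.5, 0, 5.2]], "dr": [[0, 0, 0], [0, 0, 0], [0, 0, 0], [0, 0, 0]]}}

```text
clock: 15.15
position: [626.5, -44.9, 279.9]
ee_rot: [0.815, -0.579, 0.001, -0.0]
contact_force: [3.2, 0.3, 6.0]
gripper_width: -0.5
grasp_force: 2.8
```

```bash
python3 -c "
from h import *
a,D,z,r=obs(3)
m,b=fit()
for m,b in((m,b),(2.06,0)):plan(a,D,z,r,.295,.1,5,m,b,roff=2,dD=.03)"
```

```text
t 15.20 a 0.276 res 0.33 D 0.667 pos 626.5 -44.9 280.1 F 3.2 0.4 6.4 area 924
t 15.25 a 0.276 res 0.35 D 0.667 pos 626.5 -44.9 280.0 F 3.2 0.5 5.8 area 925
t 15.30 a 0.275 res 0.32 D 0.667 pos 626.5 -44.9 280.0 F 2.5 0.3 6.1 area 926
mean a 0.276 D 0.667 z 280.05 r 140.61 u 0.11 Fz 6.10
m,bias [ 1.91 -0.04] rms 0.007621798743636562
D [0.667 0.672 0.668 0.661 0.657 0.653]
[-0.1, 0, 0.7], [-0.2, 0, 0.1], [-0.3, 0, -0.7], [-0.3, 0, -1.4], [-0.3, 0, -1.9], 
m 1.87 [0.275 0.281 0.288 0.295 0.302 0.308]
m 1.91 [0.275 0.278 0.282 0.285 0.287 0.289]
m 1.95 [0.275 0.276 0.276 0.275 0.273 0.269]
D [0.667 0.682 0.679 0.672 0.667 0.662]
[-0.2, 0, 2.1], [-0.3, 0, 1.7], [-0.4, 0, 0.7], [-0.4, 0, 0.0], [-0.4, 0, -0.7], 
m 2.02 [0.275 0.28  0.287 0.294 0.302 0.309]
m 2.06 [0.275 0.277 0.281 0.284 0.287 0.288]
m 2.10 [0.275 0.274 0.274 0.273 0.271 0.267]
```

Emit:
{"op": "move_arm", "data": {"fingers": [0, 0, 0, 0], "travel": [[0, 0, 1.4], [0, 0, 1.2], [0, 0, 0.4], [0, 0, -0.3]], "dr": [[0, 0, 0], [0, 0, 0], [0, 0, 0], [0, 0, 0]]}}

```text
clock: 15.7
position: [626.5, -44.9, 280.3]
ee_rot: [0.815, -0.579, 0.001, -0.0]
contact_force: [2.4, 1.4, 5.4]
gripper_width: -0.2
grasp_force: 2.7
```

```bash
python3 -c "
from h import *
a,D,z,r=obs(3)
m,b=fit()
for m,b in((m,b),(2.06,0)):plan(a,D,z,r,.295,.1,5,m,b,roff=2,dD=.03)"
```

```text
t 15.75 a 0.275 res 0.32 D 0.664 pos 626.5 -44.9 280.4 F 2.9 0.7 5.5 area 926
t 15.80 a 0.276 res 0.35 D 0.665 pos 626.4 -44.9 280.3 F 2.2 0.5 5.4 area 925
t 15.85 a 0.276 res 0.34 D 0.665 pos 626.5 -44.9 280.3 F 3.4 0.4 6.2 area 927
mean a 0.276 D 0.665 z 280.35 r 140.59 u 0.10 Fz 5.71
m,bias [ 1.92 -0.04] rms 0.008524986855913139
D [0.665 0.675 0.671 0.665 0.66  0.657]
[-0.1, 0, 1.5], [-0.3, 0, 0.9], [-0.3, 0, 0.0], [-0.3, 0, -0.7], [-0.3, 0, -1.1], 
m 1.88 [0.276 0.281 0.288 0.294 0.301 0.308]
m 1.92 [0.276 0.278 0.281 0.284 0.287 0.288]
m 1.96 [0.276 0.275 0.275 0.274 0.272 0.268]
D [0.665 0.681 0.679 0.674 0.669 0.663]
[-0.2, 0, 2.3], [-0.3, 0, 2.0], [-0.4, 0, 1.3], [-0.5, 0, 0.6], [-0.5, 0, -0.1], 
m 2.02 [0.276 0.28  0.287 0.294 0.302 0.31 ]
m 2.06 [0.276 0.277 0.281 0.284 0.287 0.289]
m 2.10 [0.276 0.274 0.274 0.273 0.271 0.268]
```

Emit:
{"op": "move_arm", "data": {"fingers": [0, 0, 0, 0, 0], "travel": [[0, 0, 1], [0, 0, 1.2], [0, 0, 0.8], [0, 0, 0.4], [0, 0, 0]], "dr": [[0, 0, 0], [0, 0, 0], [0, 0, 0], [0, 0, 0], [0, 0, 0]]}}

```text
clock: 16.35
position: [626.5, -44.9, 280.3]
ee_rot: [0.815, -0.579, 0.001, -0.0]
contact_force: [2.7, 0.6, 5.4]
gripper_width: 0.0
grasp_force: 2.8
```

```bash
python3 -c "
from h import *
a,D,z,r=obs(3)
plan(a,D,z,r,.295,.1,5,2.07,0,roff=2,dD=.03)"
```

```text
t 16.40 a 0.276 res 0.34 D 0.664 pos 626.5 -44.9 280.4 F 3.1 0.3 5.8 area 927
t 16.45 a 0.276 res 0.34 D 0.665 pos 626.5 -44.9 280.3 F 3.1 0.7 6.2 area 925
t 16.50 a 0.276 res 0.34 D 0.665 pos 626.5 -44.9 280.3 F 2.6 -0.5 6.2 area 925
mean a 0.276 D 0.665 z 280.34 r 140.60 u 0.10 Fz 6.06
D [0.665 0.684 0.682 0.677 0.672 0.667]
[-0.2, 0, 2.7], [-0.4, 0, 2.4], [-0.5, 0, 1.7], [-0.5, 0, 1.0], [-0.5, 0, 0.3], 
m 2.03 [0.276 0.28  0.287 0.294 0.302 0.31 ]
m 2.07 [0.276 0.277 0.28  0.284 0.287 0.289]
m 2.11 [0.276 0.274 0.274 0.273 0.271 0.267]
```

Emit:
{"op": "move_arm", "data": {"fingers": [0, 0, 0, 0, 0], "travel": [[0, 0, 2.4], [0, 0, 2.2], [0, 0, 1.4], [0, 0, 0.7], [0, 0, 0]], "dr": [[0, 0, 0], [0, 0, 0], [0, 0, 0], [0, 0, 0], [0, 0, 0]]}}

```text
clock: 17.0
position: [626.4, -44.9, 280.3]
ee_rot: [0.815, -0.579, 0.001, -0.0]
contact_force: [3.2, 0.4, 5.7]
gripper_width: 0.2
grasp_force: 2.7
```

```bash
python3 -c "
from h import *
a,D,z,r=obs(3)
plan(a,D,z,r,.295,.1,5,2.06,0,roff=2,dD=.03)"
```

```text
t 17.05 a 0.277 res 0.35 D 0.664 pos 626.4 -44.9 280.4 F 3.8 0.1 5.4 area 927
t 17.10 a 0.278 res 0.34 D 0.665 pos 626.4 -44.9 280.3 F 3.2 0.5 6.2 area 928
t 17.15 a 0.278 res 0.37 D 0.665 pos 626.4 -44.9 280.3 F 3.4 0.8 5.5 area 928
mean a 0.278 D 0.665 z 280.34 r 140.59 u 0.06 Fz 5.68
D [0.665 0.678 0.676 0.67  0.665 0.662]
[-0.2, 0, 1.8], [-0.3, 0, 1.5], [-0.4, 0, 0.8], [-0.4, 0, 0.1], [-0.4, 0, -0.4], 
m 2.02 [0.278 0.282 0.289 0.296 0.303 0.311]
m 2.06 [0.278 0.279 0.283 0.286 0.288 0.29 ]
m 2.10 [0.278 0.277 0.276 0.275 0.273 0.269]
```

Emit:
{"op": "move_arm", "data": {"fingers": [0, 0, 0, 0, 0], "travel": [[0, 0, 2.8], [0, 0, 3], [0, 0, 2], [0, 0, 0.8], [0, 0, -0.5]], "dr": [[0, 0, 0], [0, 0, 0], [0, 0, 0], [0, 0, 0], [0, 0, 0]]}}

```text
clock: 17.65
position: [626.4, -44.9, 280.7]
ee_rot: [0.815, -0.579, 0.001, -0.0]
contact_force: [3.2, -0.3, 5.8]
gripper_width: 0.1
grasp_force: 2.7
```

```bash
python3 -c "
from h import *
a,D,z,r=obs(3)
plan(a,D,z,r,.295,.1,5,2.06,0,roff=2,dD=.03)"
```

```text
t 17.70 a 0.290 res 0.25 D 0.660 pos 626.4 -44.9 280.9 F 3.1 -0.4 5.8 area 950
t 17.75 a 0.290 res 0.25 D 0.661 pos 626.4 -44.9 280.9 F 3.1 0.8 5.2 area 953
t 17.80 a 0.289 res 0.27 D 0.662 pos 626.4 -44.9 280.8 F 3.1 0.4 4.9 area 950
mean a 0.290 D 0.661 z 280.85 r 140.53 u 0.06 Fz 5.31
D [0.661 0.658 0.655 0.653 0.651 0.65 ]
[-0.1, 0, -0.4], [-0.1, 0, -0.8], [-0.1, 0, -1.1], [-0.1, 0, -1.3], [-0.1, 0, -1.6], 
m 2.02 [0.289 0.293 0.298 0.302 0.307 0.313]
m 2.06 [0.289 0.291 0.292 0.292 0.293 0.293]
m 2.10 [0.289 0.288 0.286 0.282 0.278 0.272]
```

Good: 0.29. Holding on.

Emit:
{"op": "move_arm", "data": {"fingers": [0, 0, 0, 0, 0], "travel": [[0, 0, -0.3], [0, 0, -0.6], [0, 0, -0.8], [0, 0, -0.8], [0, 0, -0.8]], "dr": [[0, 0, 0], [0, 0, 0], [0, 0, 0], [0, 0, 0], [0, 0, 0]]}}

```text
clock: 18.3
position: [626.4, -44.8, 281.5]
ee_rot: [0.815, -0.579, 0.001, -0.0]
contact_force: [3.6, 1.1, 6.5]
gripper_width: 0.4
grasp_force: 2.7
```

```bash
python3 -c "
from h import *
a,D,z,r=obs(3)
plan(a,D,z,r,.295,.1,5,2.06,0,roff=2,dD=.03)"
```

```text
t 18.35 a 0.290 res 0.27 D 0.656 pos 626.4 -44.8 281.5 F 2.8 0.0 4.7 area 952
t 18.40 a 0.290 res 0.27 D 0.656 pos 626.4 -44.9 281.5 F 3.0 0.4 4.1 area 952
t 18.45 a 0.289 res 0.27 D 0.657 pos 626.4 -44.8 281.5 F 2.5 1.6 5.3 area 950
mean a 0.290 D 0.656 z 281.47 r 140.52 u 0.06 Fz 4.72
D [0.656 0.658 0.657 0.655 0.653 0.651]
[-0.1, 0, 0.2], [-0.1, 0, 0.0], [-0.1, 0, -0.2], [-0.1, 0, -0.4], [-0.1, 0, -0.7], 
m 2.02 [0.289 0.293 0.297 0.302 0.308 0.314]
m 2.06 [0.289 0.29  0.291 0.292 0.293 0.294]
m 2.10 [0.289 0.287 0.285 0.282 0.278 0.273]
```

Emit:
{"op": "move_arm", "data": {"fingers": [0, 0, 0, 0, 0, 0], "travel": [[0, 0, 0.2], [0, 0, 0.2], [0, 0, 0], [0, 0, 0], [0, 0, 0], [0, 0, 0]], "dr": [[0, 0, 0], [0, 0, 0], [0, 0, 0], [0, 0, 0], [0, 0, 0], [0, 0, 0]]}}

```text
clock: 19.05
position: [626.4, -44.8, 281.4]
ee_rot: [0.815, -0.579, 0.001, -0.0]
contact_force: [3.9, 0.9, 5.3]
gripper_width: 0.0
grasp_force: 2.7
```

```bash
python3 -c "
from h import *
a,D,z,r=obs(2)
plan(a,D,z,r,0,.12,6,2.06,0,roff=2,dD=.03)"
```

```text
t 19.10 a 0.290 res 0.27 D 0.656 pos 626.4 -44.8 281.5 F 2.7 -0.1 4.9 area 950
t 19.15 a 0.290 res 0.25 D 0.656 pos 626.4 -44.8 281.5 F 2.3 0.1 4.4 area 953
mean a 0.290 D 0.656 z 281.47 r 140.51 u 0.06 Fz 4.65
D [0.656 0.626 0.606 0.613 0.623 0.633 0.644]
[0.1, 0, -4.2], [0.2, 0, -7.0], [0.3, 0, -6.0], [0.3, 0, -4.7], [0.2, 0, -3.2], [0.0, 0, -1.8], 
m 2.02 [0.29  0.29  0.285 0.278 0.271 0.264 0.259]
m 2.06 [0.29  0.287 0.279 0.267 0.256 0.244 0.232]
m 2.10 [0.29  0.284 0.273 0.257 0.24  0.222 0.203]
```

Emit:
{"op": "move_arm", "data": {"fingers": [0, 0, 0, 0, 0, 0, 0], "travel": [[0, 0, 0.2], [0, 0, 0.2], [0, 0, 0], [0, 0, 0], [0, 0, 0], [0, 0, 0], [0, 0, 0]], "dr": [[0, 0, 0], [0, 0, 0], [0, 0, 0], [0, 0, 0], [0, 0, 0], [0, 0, 0], [0, 0, 0]]}}

```text
clock: 19.85
position: [626.4, -44.8, 281.5]
ee_rot: [0.815, -0.579, 0.001, -0.0]
contact_force: [3.2, 0.2, 5.9]
gripper_width: -0.3
grasp_force: 2.7
```

```bash
python3 -c "
from h import *
a,D,z,r=obs(2)"
```

```text
t 19.90 a 0.289 res 0.24 D 0.657 pos 626.4 -44.8 281.5 F 3.2 0.4 5.4 area 952
t 19.95 a 0.290 res 0.26 D 0.656 pos 626.4 -44.8 281.5 F 3.2 0.0 5.2 area 951
mean a 0.289 D 0.656 z 281.46 r 140.51 u 0.07 Fz 5.26
```

Emit:
{"op": "move_arm", "data": {"fingers": [0, 0, 0, 0, 0, 0, 0], "travel": [[0, 0, 0], [0, 0, 0], [0, 0, 0], [0, 0, 0], [0, 0, 0], [0, 0, 0], [0, 0, 0]], "dr": [[0, 0, 0], [0, 0, 0], [0, 0, 0], [0, 0, 0], [0, 0, 0], [0, 0, 0], [0, 0, 0]]}}

```text
clock: 20.65
position: [626.4, -44.9, 281.5]
ee_rot: [0.815, -0.579, 0.001, -0.0]
contact_force: [2.5, 0.9, 4.5]
gripper_width: 0.1
grasp_force: 2.7
```

```bash
python3 -c "
from h import *
a,D,z,r=obs(2)
plan(a,D,z,r,0,.12,6,2.06,0,roff=2,dD=.03)"
```

```text
t 20.70 a 0.290 res 0.26 D 0.657 pos 626.4 -44.8 281.5 F 3.5 0.4 4.9 area 949
t 20.75 a 0.290 res 0.25 D 0.657 pos 626.4 -44.8 281.4 F 3.1 0.6 4.7 area 953
mean a 0.290 D 0.657 z 281.44 r 140.51 u 0.06 Fz 4.83
D [0.657 0.627 0.606 0.613 0.623 0.633 0.644]
[0.1, 0, -4.2], [0.2, 0, -7.0], [0.3, 0, -6.0], [0.3, 0, -4.7], [0.2, 0, -3.2], [0.0, 0, -1.8], 
m 2.02 [0.29  0.29  0.285 0.278 0.271 0.265 0.26 ]
m 2.06 [0.29  0.287 0.279 0.268 0.256 0.244 0.232]
m 2.10 [0.29  0.285 0.273 0.257 0.24  0.222 0.203]
```

One more second, then the return.

Emit:
{"op": "move_arm", "data": {"fingers": [0, 0, 0, 0, 0, 0, 0, 0, 0], "travel": [[0, 0, 0], [0, 0, 0], [0, 0, 0], [0, 0, 0], [0, 0, 0], [0, 0, 0], [0, 0, 0], [0, 0, 0], [0, 0, 0]], "dr": [[0, 0, 0], [0, 0, 0], [0, 0, 0], [0, 0, 0], [0, 0, 0], [0, 0, 0], [0, 0, 0], [0, 0, 0], [0, 0, 0]]}}

```text
clock: 21.65
position: [626.4, -44.8, 281.5]
ee_rot: [0.815, -0.579, 0.001, -0.0]
contact_force: [3.7, 1.1, 5.3]
gripper_width: -0.0
grasp_force: 2.7
```

Emit:
{"op": "move_arm", "data": {"fingers": [0, 0, 0, 0, 0], "travel": [[0, 0, -3], [0, 0, -6], [0, 0, -5.5], [0, 0, -4.5], [0, 0, -3.2]], "dr": [[0, 0, 0], [0, 0, 0], [0, 0, 0], [0, 0, 0], [0, 0, 0]]}}

```text
clock: 22.15
position: [626.2, -44.7, 284.7]
ee_rot: [0.815, -0.579, 0.001, -0.0]
contact_force: [3.2, 0.0, 6.1]
gripper_width: 0.3
grasp_force: 2.7
```

```bash
python3 -c "
from h import *
a,D,z,r=obs(2)
plan(a,D,z,r,-.05,.12,6,2.06,0,roff=2,dD=.03)"
```

```text
t 22.20 a 0.268 res 0.31 D 0.635 pos 626.2 -44.7 284.5 F 2.1 -0.6 5.8 area 927
t 22.25 a 0.266 res 0.30 D 0.634 pos 626.2 -44.7 284.6 F 2.7 0.1 5.2 area 922
mean a 0.267 D 0.634 z 284.53 r 140.30 u -0.03 Fz 5.52
D [0.634 0.624 0.632 0.643 0.653 0.663 0.673]
[0.1, 0, -1.4], [0.2, 0, -0.3], [0.1, 0, 1.2], [0.0, 0, 2.6], [-0.1, 0, 4.0], [-0.4, 0, 5.4], 
m 2.02 [0.266 0.26  0.252 0.244 0.238 0.232 0.228]
m 2.06 [0.266 0.257 0.245 0.233 0.221 0.21  0.198]
m 2.10 [0.266 0.254 0.238 0.222 0.205 0.186 0.167]
```

Emit:
{"op": "move_arm", "data": {"fingers": [0, 0, 0, 0, 0], "travel": [[0, 0, -1.4], [0, 0, -0.3], [0, 0, 1.2], [0, 0, 2.4], [0, 0, 3.6]], "dr": [[0, 0, 0], [0, 0, 0], [0, 0, 0], [0, 0, 0], [0, 0, 0]]}}

```text
clock: 22.75
position: [626.3, -44.8, 281.3]
ee_rot: [0.815, -0.579, 0.001, -0.0]
contact_force: [4.3, -0.5, 5.7]
gripper_width: -0.3
grasp_force: 3.0
```

```bash
python3 -c "
from h import *
a,D,z,r=obs(2)
plan(a,D,z,r,-.05,.12,6,2.06,0,roff=2,dD=.03)"
```

```text
t 22.80 a 0.220 res 0.48 D 0.660 pos 626.3 -44.8 281.0 F 3.0 -1.5 5.3 area 888
t 22.85 a 0.210 res 0.42 D 0.659 pos 626.3 -44.8 281.2 F 2.6 -0.2 5.8 area 878
mean a 0.215 D 0.659 z 281.10 r 140.46 u -0.03 Fz 5.52
D [0.659 0.672 0.682 0.692 0.702 0.711 0.721]
[-0.1, 0, 1.8], [-0.3, 0, 3.2], [-0.5, 0, 4.6], [-0.9, 0, 5.9], [-1.3, 0, 7.2], [-1.9, 0, 8.5], 
m 2.02 [0.21  0.202 0.194 0.187 0.181 0.176 0.172]
m 2.06 [0.21  0.198 0.186 0.174 0.163 0.151 0.139]
m 2.10 [0.21  0.195 0.179 0.162 0.144 0.125 0.105]
```

Emit:
{"op": "move_arm", "data": {"fingers": [0, 0, 0, 0], "travel": [[0, 0, 3], [0, 0, 5], [-0.5, 0, 6.5], [-1, 0, 7.8]], "dr": [[0, 0, 0], [0, 0, 0], [0, 0, 0], [0, 0, 0]]}}

```text
clock: 23.25
position: [626.1, -44.4, 273.7]
ee_rot: [0.815, -0.579, 0.001, 0.0]
contact_force: [3.6, -3.5, 6.5]
gripper_width: -0.2
grasp_force: 3.4
```

```bash
python3 -c "
from h import *
a,D,z,r=obs(2)
plan(a,D,z,r,-.05,.12,6,2.06,0,roff=2,dD=.03)"
```

```text
t 23.30 a 0.188 res 0.29 D 0.714 pos 626.0 -44.4 273.5 F 4.1 -2.6 6.4 area 855
t 23.35 a 0.188 res 0.30 D 0.713 pos 626.0 -44.4 273.6 F 3.8 -2.7 6.8 area 854
mean a 0.188 D 0.714 z 273.58 r 139.97 u -0.15 Fz 6.61
D [0.714 0.691 0.697 0.707 0.716 0.726 0.735]
[-0.1, 0, -3.2], [-0.2, 0, -2.3], [-0.5, 0, -1.0], [-0.8, 0, 0.3], [-1.3, 0, 1.6], [-1.8, 0, 2.9], 
m 2.02 [0.188 0.183 0.176 0.169 0.163 0.158 0.155]
m 2.06 [0.188 0.18  0.168 0.156 0.144 0.132 0.121]
m 2.10 [0.188 0.176 0.16  0.143 0.125 0.106 0.086]
```

Emit:
{"op": "move_arm", "data": {"fingers": [0, 0, 0, 0, 0], "travel": [[0, 0, -2.8], [0, 0, -2], [0, 0, -0.8], [-0.5, 0, 0.6], [-1, 0, 2]], "dr": [[0, 0, 0], [0, 0, 0], [0, 0, 0], [0, 0, 0], [0, 0, 0]]}}

```text
clock: 23.85
position: [625.6, -43.7, 271.8]
ee_rot: [0.815, -0.579, 0.001, 0.001]
contact_force: [2.9, -3.5, 6.6]
gripper_width: 0.1
grasp_force: 3.5
```

```bash
python3 -c "
from h import *
a,D,z,r=obs(2)
plan(a,D,z,r,-.05,.12,6,2.06,0,roff=2,dD=.03)"
```

```text
t 23.90 a 0.161 res 0.25 D 0.729 pos 625.5 -43.6 271.6 F 3.2 -3.1 6.9 area 830
t 23.95 a 0.159 res 0.26 D 0.728 pos 625.6 -43.6 271.7 F 3.0 -3.8 7.3 area 828
mean a 0.160 D 0.728 z 271.61 r 139.09 u -0.32 Fz 7.13
D [0.728 0.714 0.721 0.73  0.739 0.748 0.757]
[-0.0, 0, -2.0], [-0.2, 0, -1.0], [-0.4, 0, 0.3], [-0.7, 0, 1.5], [-1.2, 0, 2.7], [-1.7, 0, 4.0], 
m 2.02 [0.159 0.154 0.147 0.14  0.135 0.13  0.127]
m 2.06 [0.159 0.15  0.138 0.127 0.115 0.103 0.091]
m 2.10 [0.159 0.146 0.13  0.113 0.095 0.075 0.055]
```

Emit:
{"op": "move_arm", "data": {"fingers": [0, 0, 0, 0, 0], "travel": [[0, 0, -2.5], [0, 0, -1.5], [0, 0, -0.2], [-0.5, 0, 1.2], [-1, 0, 2.5]], "dr": [[0, 0, 0], [0, 0, 0], [0, 0, 0], [0, 0, 0], [0, 0, 0]]}}

```text
clock: 24.45
position: [625.2, -42.9, 269.4]
ee_rot: [0.815, -0.579, 0.001, 0.001]
contact_force: [3.3, -4.2, 7.5]
gripper_width: -0.2
grasp_force: 3.7
```

```bash
python3 -c "
from h import *
a,D,z,r=obs(2)
plan(a,D,z,r,-.05,.12,6,2.06,0,roff=2,dD=.03)"
```

```text
t 24.50 a 0.114 res 0.27 D 0.746 pos 625.2 -42.8 269.1 F 2.9 -4.6 6.6 area 786
t 24.55 a 0.113 res 0.24 D 0.745 pos 625.2 -42.8 269.3 F 2.0 -3.6 7.4 area 783
mean a 0.114 D 0.746 z 269.21 r 138.20 u -0.43 Fz 6.99
D [0.746 0.749 0.757 0.766 0.775 0.783 0.791]
[-0.1, 0, 0.4], [-0.3, 0, 1.5], [-0.6, 0, 2.7], [-1.0, 0, 3.9], [-1.5, 0, 5.0], [-2.1, 0, 6.1], 
m 2.02 [0.113 0.106 0.099 0.093 0.087 0.083 0.079]
m 2.06 [0.113 0.102 0.09  0.078 0.066 0.054 0.042]
m 2.10 [0.113 0.098 0.081 0.063 0.044 0.025 0.004]
```

Emit:
{"op": "move_arm", "data": {"fingers": [0, 0, 0, 0, 0], "travel": [[0, 0, 0.4], [0, 0, 1.5], [-0.5, 0, 2.7], [-1, 0, 3.9], [-1, 0, 5]], "dr": [[0, 0, 0], [0, 0, 0], [0, 0, 0], [0, 0, 0], [0, 0, 0]]}}

```text
clock: 25.05
position: [624.8, -42.0, 264.5]
ee_rot: [0.815, -0.579, 0.001, 0.001]
contact_force: [2.5, -4.4, 8.7]
gripper_width: 0.1
grasp_force: 4.1
```

```bash
python3 -c "
from h import *
a,D,z,r=obs(2)
plan(a,D,z,r,-.05,.12,6,2.06,0,roff=2,dD=.03)"
```

```text
t 25.10 a 0.067 res 0.18 D 0.782 pos 624.8 -42.0 264.3 F 1.7 -4.6 8.7 area 746
t 25.15 a 0.072 res 0.18 D 0.782 pos 624.8 -42.0 264.4 F 2.7 -4.3 7.7 area 742
mean a 0.070 D 0.782 z 264.35 r 137.29 u -0.49 Fz 8.18
D [0.782 0.779 0.786 0.795 0.803 0.811 0.818]
[-0.1, 0, -0.4], [-0.3, 0, 0.6], [-0.7, 0, 1.7], [-1.1, 0, 2.8], [-1.7, 0, 3.8], [-2.3, 0, 4.9], 
m 2.02 [0.072 0.065 0.059 0.053 0.048 0.043 0.04 ]
m 2.06 [0.072 0.061 0.049 0.037 0.025 0.014 0.002]
m 2.10 [0.072 0.057 0.04  0.022 0.003 0.    0.   ]
```

Emit:
{"op": "move_arm", "data": {"fingers": [0, 0, 0, 0, 0, 0], "travel": [[0, 0, -0.4], [0, 0, 0.6], [-0.5, 0, 1.5], [-0.5, 0, 2.2], [-0.5, 0, 2.6], [-0.5, 0, 2.6]], "dr": [[0, 0, 0], [0, 0, 0], [0, 0, 0], [0, 0, 0], [0, 0, 0], [0, 0, 0]]}}

```text
clock: 25.75
position: [624.6, -41.6, 262.0]
ee_rot: [0.815, -0.579, 0.001, 0.001]
contact_force: [2.0, -4.6, 9.5]
gripper_width: 0.1
grasp_force: 4.3
```

```bash
python3 -c "
from h import *
a,D,z,r=obs(3)
rows([.76,.73,.69,.64,.59,.54,.48,.42,.36,.3],z,r)"
```

```text
t 25.80 a 0.027 res 0.07 D 0.799 pos 624.6 -41.6 262.0 F 1.5 -4.2 8.4 area 713
t 25.85 a 0.025 res 0.01 D 0.799 pos 624.6 -41.6 262.0 F 1.9 -4.5 9.1 area 713
t 25.90 a 0.022 res 0.05 D 0.799 pos 624.6 -41.5 262.0 F 2.0 -3.5 8.4 area 709
mean a 0.025 D 0.799 z 262.03 r 136.83 u -0.51 Fz 8.66
[-1.5, 0, -5.3], [-0.5, 0, -9.3], [0.6, 0, -14.8], [1.8, 0, -21.7], [2.6, 0, -28.7], [3.1, 0, -35.7], [3.1, 0, -44.1], [2.7, 0, -52.4], [1.8, 0, -60.8], [0.4, 0, -69.1],
```

Nearly on the rest. Let it settle, then ease the handle up.

Emit:
{"op": "move_arm", "data": {"fingers": [0, 0, 0, 0, 0, 0, 0], "travel": [[0, 0, -0.5], [0, 0, -1], [0, 0, -2], [0, 0, -3], [0, 0, -4], [0, 0, -5], [0, 0, -6]], "dr": [[0, 0, 0], [0, 0, 0], [0, 0, 0], [0, 0, 0], [0, 0, 0], [0, 0, 0], [0, 0, 0]]}}

```text
clock: 26.6
position: [624.7, -41.8, 268.2]
ee_rot: [0.815, -0.579, 0.001, 0.001]
contact_force: [1.9, -5.1, 9.2]
gripper_width: -0.1
grasp_force: 4.2
```

```bash
python3 -c "
from h import *
a,D,z,r=obs(3)
rows([.73,.69,.64,.59,.54,.48,.42,.36,.3,.25],z,r)"
```

```text
t 26.65 a -0.001 res 0.01 D 0.752 pos 624.7 -41.8 268.4 F 2.1 -5.1 7.0 area 681
t 26.70 a 0.000 res 0.00 D 0.753 pos 624.7 -41.8 268.3 F 1.9 -5.6 7.9 area 682
t 26.75 a -0.000 res 0.02 D 0.753 pos 624.7 -41.8 268.2 F 2.8 -5.5 8.5 area 683
mean a -0.000 D 0.753 z 268.28 r 137.08 u -0.52 Fz 7.79
[-0.8, 0, -3.1], [0.4, 0, -8.6], [1.5, 0, -15.5], [2.3, 0, -22.4], [2.8, 0, -29.4], [2.9, 0, -37.8], [2.5, 0, -46.2], [1.5, 0, -54.5], [0.1, 0, -62.8], [-1.4, 0, -69.6],
```

Canister is back on its rest at 0.000. Easing the lever up now.

Emit:
{"op": "move_arm", "data": {"fingers": [0, 0, 0, 0, 0, 0, 0, 0, 0, 0], "travel": [[0, 0, -3], [0.5, 0, -8.5], [1.5, 0, -15.5], [2, 0, -22.5], [2.5, 0, -29.5], [2.5, 0, -38], [2, 0, -46], [1, 0, -54.5], [0, 0, -63], [-1.5, 0, -69.5]], "dr": [[0, 0, 0], [0, 0, 0], [0, 0, 0], [0, 0, 0], [0, 0, 0], [0, 0, 0], [0, 0, 0], [0, 0, 0], [0, 0, 0], [0, 0, 0]]}}

```text
clock: 27.75
position: [623.4, -38.8, 336.2]
ee_rot: [0.815, -0.579, -0.001, 0.001]
contact_force: [-1.6, 1.2, 3.6]
gripper_width: -0.3
grasp_force: 1.6
```

```bash
python3 -c "
from h import *
a,D,z,r=obs(1)
rows([.22,.18,.14,.1,.06,.03,0,-.03,-.08,-.15],z,r)"
```

```text
t 27.80 a 0.001 res 0.00 D 0.254 pos 623.6 -38.7 337.4 F -2.6 1.2 4.3 area 681
mean a 0.001 D 0.254 z 337.39 r 133.80 u -0.55 Fz 4.26
[0.8, 0, -4.6], [-0.9, 0, -9.9], [-2.8, 0, -15.2], [-4.8, 0, -20.4], [-7.1, 0, -25.5], [-9.0, 0, -29.3], [-10.9, 0, -33.0], [-13.0, 0, -36.7], [-16.7, 0, -42.6], [-22.3, 0, -50.6],
```

Emit:
{"op": "move_arm", "data": {"fingers": [0, 0, 0, 0, 0, 0, 0, 0, 0, 0], "travel": [[0, 0, -4.5], [-1, 0, -10], [-3, 0, -15], [-5, 0, -20.5], [-7, 0, -25.5], [-9, 0, -29.5], [-11, 0, -33], [-11, 0, -37], [-11, 0, -45], [-11, 0, -55]], "dr": [[0, 0, 0], [0, 0, 0], [0, 0, 0], [0, 0, 0], [0, 0, 0], [0, 0, 0], [0, 0, 0], [0, 0, 0], [0, 0, 0], [0, 0, 0]]}}

```text
clock: 28.8
position: [620.4, -28.6, 391.1]
ee_rot: [0.815, -0.579, -0.0, 0.001]
contact_force: [0.2, -0.7, -0.4]
gripper_width: 0.1
grasp_force: 0.0
```

Emit:
{"op": "move_arm", "data": {"fingers": [0, 0, 0, 0, 0], "travel": [[0, 0, -10], [0, 0, -15], [0, 0, -15], [0, 0, -15], [0, 0, -15]], "dr": [[0, 0, 0], [0, 0, 0], [0, 0, 0], [0, 0, 0], [0, 0, 0]]}}

```text
clock: 29.3
position: [620.3, -28.4, 405.6]
ee_rot: [0.815, -0.579, -0.0, 0.0]
contact_force: [0.1, -0.9, 0.0]
gripper_width: 0.0
grasp_force: 0.0
```

```bash
python3 -c "
from h import *
obs(3)
im=arm.get_image('scene');cv2.imwrite('pics/end.png',im[:,:,::-1])"
```

```text
t 29.35 a 0.000 res 0.00 D -0.319 pos 620.3 -28.4 405.5 F -0.7 -0.5 0.2 area 682
t 29.40 a 0.001 res 0.00 D -0.319 pos 620.4 -28.4 405.6 F -1.4 1.0 -0.5 area 681
t 29.45 a 0.001 res 0.00 D -0.320 pos 620.4 -28.3 405.6 F -0.4 -0.7 0.5 area 681
mean a 0.001 D -0.319 z 405.58 r 122.96 u -0.14 Fz 0.07
```

View pics/end.png

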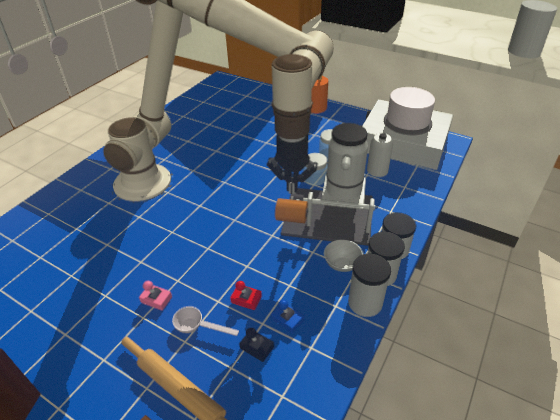

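The final view shows the handle back up at (291,210), the canister upright at (348,150), the gripper clear above the handle, and everything else in place.

```bash
python3 -c "
from bench import arm
print(arm.job_done())"
```

```text
the job is handed in; nothing more can be done
None
```

I tipped the canister to about 0.28–0.30 rad by the camera and kept it there for over 8 s, then eased it back onto its rest, let the lever go and handed the job in; `job_done` returned no verdict, and tipping was briefly faster than intended (modelled at about 0.3 rad/s, limit 0.5) until I fixed a tracker error.

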